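# Put the nutmeg away in the spice carousel

## Task

Put the nutmeg from the chopping board back into the spice carousel: turn the carousel's clear lid until its window is squarely over the compartment that holds the nutmegs, drop the nutmeg in through the window, then push the shutter across the window until it clicks fully shut. Leave the other things where they stand.

Things in the scene. Friction and masses are not known exactly. Their poses are not given: they have to be found in the camera images.
- spice_box: Round white spice carousel, 207 mm across, fixed on the worktop; origin under its centre, on the lid's axis, z up. Six wedge compartments of 60 degrees, 52 mm deep, walls 3 mm; the one with two whole nutmegs is centred on its +x axis, the others hold cinnamon, star anise, chillies, pods, berries. The clear lid's upper face is 60 mm above the worktop; the shutter's rails stand 7 mm above that.
- nutmeg_bay (a point): Point on the floor of the nutmeg compartment, 66 mm from the axis, 4 mm above the worktop. It does not turn with the lid.
- lid (a joint): Angle of the clear lid about the vertical axis of the box, rad, growing counter-clockwise seen from above; 0 when the window is centred over the nutmeg compartment; turns from -3.1 to 3.1 and stays where it is left (friction 0.15 N m, no clicks). Starts between 0.6 and 1.7.
- window (a point): Centre of the window in the lid, at the lid's upper face, 66 mm from the axis: an open rectangle 42 mm along the radius by 48 mm across. Turns with the lid. Box axis and this point give the lid's radial direction.
- knob (a point): Upright round finger knob on the lid for turning it, 18 mm in diameter, its top 30 mm above the lid's upper face; on the side opposite the window, 70 mm from the axis. This point lies on its centre line, 18 mm above the lid's face. Turns with the lid.
- shutter (a joint): Travel of the shutter, a white 48 x 52 mm plate sliding outward along the lid's radius between grey rails: 0 open (parked over the lid's middle), 0.050 m shut at its stop. Friction 0.5 N. From 0.038 two sprung steel noses resist; about 6 N gets past them, and beyond 0.045 they snap it to 0.050 and hold it. Let go earlier it springs back to about 0.037, not shut.
- ridge (a point): Centre of the shutter's raised thumb ridge, 10 mm thick along the slide, 34 mm wide, 18 mm high, its top 21 mm above the lid's upper face and this point 9 mm below that top. Push it outward from the axis side. Moves with the shutter: 4 mm from the axis on the window's side when open, 54 mm when shut.
- nutmeg: Loose whole nutmeg, brown and egg-shaped, 30 mm long (its x axis, lying level) by 25 mm thick, 12 g; origin at its middle, 12 mm above the board's top. It lies on the chopping board.
- board: Wooden chopping board, 220 (its x) by 300 (its y) by 22 mm, fixed; origin at the centre of its underside, on the worktop. Its long side points away from the robot; the kitchen's microwave and wall cabinets hang above and behind the left and far parts of the worktop.
- lemon: Lemon on the chopping board, 78 x 55 x 56 mm, origin at its underside. Not to be disturbed.
- peeler: Peeler with a dark green handle lying along the right side of the board, 170 x 25 x 18 mm, origin under its middle. Not to be disturbed.
- spice_jar: Spice jar with a black cap standing behind the carousel, 41 mm across, 105 mm high, origin at its underside. Not to be disturbed.
- salt_shaker: Clear salt shaker with a grey cap standing behind the carousel, 44 mm across, 90 mm high, origin at its underside. Not to be disturbed.

How it is judged:
On the way, in this order (a step that is already met when the one before it is completed fails the run):
1. the window stands squarely over the nutmeg compartment (its centre within 12 mm) (horizontal distance between window and nutmeg_bay below 0.012 m), for 0.2 s.
2. the nutmeg lies inside the nutmeg compartment (horizontal distance between nutmeg and nutmeg_bay below 0.04 m and z of nutmeg in the frame of nutmeg_bay below 0.046 m), for 0.2 s.
3. the shutter has clicked shut (value of joint shutter above 0.0475 m), for 0.2 s.
At the end, for the whole second after the job is handed in: The nutmeg lies at rest inside the nutmeg compartment, below the lid (within 40 mm of the compartment's middle, less than 46 mm above its floor), and the shutter is clicked shut (within 2.5 mm of its stop) (all of step 2 and linear speed of nutmeg below 0.02 m/s and value of joint shutter above 0.0475 m); the robot touches nothing.
It fails at once if the lemon or the peeler is pushed away more than 4 cm (distance of any of lemon, peeler from where it was at the start of the episode above 0.04 m).
It fails at once if a jar behind the carousel is pushed more than 3 cm or knocked over (distance of any of spice_jar, salt_shaker from where it was at the start of the episode above 0.03 m or angle between any of spice_jar, salt_shaker's own z axis and vertical above 0.5 rad).
It also fails if it takes over 58 s, if anything falls off the work surface, if the arm or the gripper's body presses on something with over 40 N, if the wrist force passes 120 N, or if a joint passes its speed limit or range.

## Robot

A 7-joint arm with a two-finger parallel gripper is mounted at the origin on a cart in front of the work surface, level with it; the furniture and walls round the work are solid. World frame = base frame: x ahead of the robot, y to its left, z up, the work surface at z = 0. Lengths are in m, angles in rad, forces in N, time in s.
With the tool pointing down it reaches from about 0.425 to 0.825 m from the base axis. Payload 3.6 kg.
Tool frame: the origin (TCP) lies midway between the tips of the shut fingers; the grasp point (between the pads) lies 19 mm behind it; z points along the fingers, y is the direction in which the jaws open and shut (so a half turn about z gives the same grasp; the last joint's range is limited). The gripper opens to 93 mm and grips with 3 to 60 N. Pads are 15 mm wide; open, the fingers measure 128 mm over their backs; the gripper's body (75 mm by 188 mm) begins 65 mm behind the grasp point.
Start: joints at [-1.313, 0.615, -0.013, 1.423, 0.008, 1.103, -0.04], TCP at [0.182, 0.624, 0.195] pointing down, gripper open.
Joint ranges: [-3.12, 3.12], [-0.3, 2.06], [-1.34, 1.32], [0.26, 2.42], [-1.36, 4.5], [0.01, 1.98], [-2.84, 2.84]. Speed limits (rad/s): [2.79, 2.79, 3.14, 3.14, 3.14, 3.14, 3.14].

## Interface

Orientations are given as a unit quaternion [w, x, y, z].
In Python, from cell import get_obs, capture, camera_params, finish_job gives the robot as it stands.
- The arm moves only by the tool servo_tool, never from a script. Its argument "rows" is a list that holds one entry, the list of rows, each a list of 7 numbers: the gripper's target within -1 to 1 (shut at 1, half-way at 0, fully open at -1), then the shift along the tool's x, y, z in mm, then the turn, a rotation vector about the tool's x, y, z in degrees. A call has 1 to 8 rows; each row is the pose to reach, as a shift and turn from the pose commanded when the call began, along the tool's axes at that moment; what a row does not reach only later rows make up. A row lasts 1/12 s, in which the tool goes at most 41.7 mm and 7.16 degrees, less where a joint would pass 70% of its speed; a pose out of reach is approached as far as the arm can. A call with a gripper value outside its range is refused whole. The fingers move at their own pace and stop on an object; "squeeze" is the grip in N (left out, the last holds). Time passes only in rows, so rows that repeat a pose let the fingers close. It gives the time, the measured TCP pose, the force and the opening at its end, in the units of the state.
- get_obs(): the state, without advancing time (a new reading comes with each control period).
- capture(name): name is "scene" or "top" or "wrist"; returns (picture, depth): 420x560x3 uint8, red, green, blue; 420x560 float32, m along the optical axis (not along the pixel's ray), 0 where there is no reading.
- camera_params(name): a dict with "vfov" (degrees; the focal length in pixels is half the picture's height over the tangent of half this angle, whatever the lens; pixels are square), "cx", "cy" (the principal point, pixels), "D" ([k1, k2, p1, p2, k3] as OpenCV has them; the pictures are not rectified), "xyz" and "rotation" of the camera in the world. Camera axes: x right, y up, looking along -z (the intrinsics and any distortion apply to the point x, -y, -z); pixel columns grow to the right and rows downward; lengths in m; the calibration is good to about 2 mm. A picture is of the moment at which its call begins: read the wrist's pose just before it. camera_params takes no time and is no camera call; for the wrist camera it gives the pose at the moment of the call.
- finish_job(): hands the job in, once; it reports no verdict.
The state is a dict: "t": time; "joints": joint angles; "joint_velocities": joint speeds; "joint_torque": joint torques, N m; "tool_pos": TCP position; "orientation": TCP orientation; "force": force on the tool from outside, world axes, zero at the start; "moment": the same for the moment, N m; "grip_width": opening from 0.0 (shut) to 1.0 (fully open).
Only numpy, scipy, OpenCV 4.12 (cv2) and the standard library are available. Lean on these libraries where they do the work, as an engineer would, in place of code of your own. Each camera call takes 0.05 s, during which the arm holds its last target.

## Working session

There is one attempt and no reset: what is moved stays moved. The work goes in short steps, Python scripts to look and compute and a tool call to move; the robot and the scene stay as the last step left them, time stands still between calls to the robot, and variables do not carry over. Pictures are saved under pics/ and viewed, and the job is handed in when it is done.

Besides the shell and the picture viewer there is one more tool, called after ">>>" as a command line: name --argument value ..., lists and objects as JSON in quotes. servo_tool: Moves the arm, as the interface text tells. Its arguments: {"type":"object","properties":{"rows":{"type":"array","items":{"type":"array","items":{"type":"array","items":{"type":"number"}}}},"squeeze":{"type":"number"}},"required":["rows"]}

```bash
mkdir -p pics
cat > h.py <<'E'
import numpy as np,cv2
from cell import *
def K(p):
    f=210/np.tan(np.radians(p['vfov'])/2); return np.array([[f,0,p['cx']],[0,f,p['cy']],[0,0,1.]])
def rot(p):
    R=np.array(p['rotation'],float)
    if R.size==4:
        from scipy.spatial.transform import Rotation as S
        R=S.from_quat(R.ravel()[[1,2,3,0]]).as_matrix()
    return R.reshape(3,3)
def rays(p,uv):
    n=cv2.undistortPoints(np.array(uv,float).reshape(-1,1,2),K(p),np.array(p['D'],float)).reshape(-1,2)
    d=np.c_[n[:,0],-n[:,1],-np.ones(len(n))]
    return d@rot(p).T
def atz(p,uv,z):
    d=rays(p,uv);o=np.array(p['xyz']);return o+d*((z-o[2])/d[:,2])[:,None]
def atd(p,uv,dep):
    uv=np.array(uv).reshape(-1,2)
    d=rays(p,uv);return np.array(p['xyz'])+d*np.array([dep[int(v),int(u)] for u,v in uv])[:,None]
def proj(p,X):
    X=(np.array(X,float).reshape(-1,3)-np.array(p['xyz']))@rot(p)
    X=X*[1,-1,-1]
    return cv2.projectPoints(X,np.zeros(3),np.zeros(3),K(p),np.array(p['D'],float))[0].reshape(-1,2)
def snap(n,f):
    p=camera_params(n);im,d=capture(n);cv2.imwrite('pics/'+f+'.png',im[...,::-1]);np.savez('pics/'+f+'.npz',im=im,d=d)
    import pickle;pickle.dump(p,open('pics/'+f+'.pkl','wb'));return p,im,d
def load(f):
    import pickle;z=np.load('pics/'+f+'.npz');return pickle.load(open('pics/'+f+'.pkl','rb')),z['im'],z['d']
E
python3 - <<'E'
from h import *
for n in ['scene','top','wrist']:
    p,im,d=snap(n,n+'0');print(n,p)
print(get_obs())
E
```

```text
scene {'vfov': 44.84062035669581, 'cx': 280.71883604241384, 'cy': 213.72010314126516, 'D': array([0.06623332, 0.        , 0.        , 0.        , 0.        ]), 'xyz': array([-0.05255898, -0.72818639,  0.4364593 ]), 'rotation': array([ 0.76624762,  0.49750644, -0.23342034, -0.33296676])}
top {'vfov': 52.88346736658701, 'cx': 275.47464399707127, 'cy': 219.5642321148227, 'D': array([-0.05965484,  0.        ,  0.        ,  0.        ,  0.        ]), 'xyz': array([ 0.43695014, -0.17005004,  0.92162387]), 'rotation': array([ 0.71469564,  0.04435447, -0.06642693, -0.69485991])}
wrist {'vfov': 65.00912716140378, 'cx': 286.34571707013805, 'cy': 207.16059634800465, 'D': array([-0.03931874,  0.        ,  0.        ,  0.        ,  0.        ]), 'xyz': array([0.10866441, 0.64363705, 0.38321387]), 'rotation': array([ 0.7920285 , -0.10932662, -0.08048054,  0.59519864])}
{'t': 0.15, 'joints': array([-1.31348658,  0.61571079, -0.01257832,  1.42446368,  0.00808799,
        1.1033877 , -0.0403968 ]), 'joint_velocities': array([ 0.00066797, -0.00291345, -0.00059198, -0.00406513, -0.00125608,
       -0.00030806,  0.00012449]), 'joint_torque': array([ 7.06898882e-04, -4.59346211e+01,  2.09479951e-01, -1.65943533e+01,
       -6.10976131e-02,  1.81671273e-02,  1.67116814e-04]), 'tool_pos': array([0.18183879, 0.62340253, 0.19396077]), 'orientation': array([-1.22523773e-04,  1.41414155e-01,  9.89950057e-01, -9.51904790e-04]), 'force': array([-0.01744688, -0.42789991, -0.24037231]), 'moment': array([ 0.01383396, -0.00204742,  0.02044171]), 'grip_width': 1.0015464990535656}
```

View pics/top0.png

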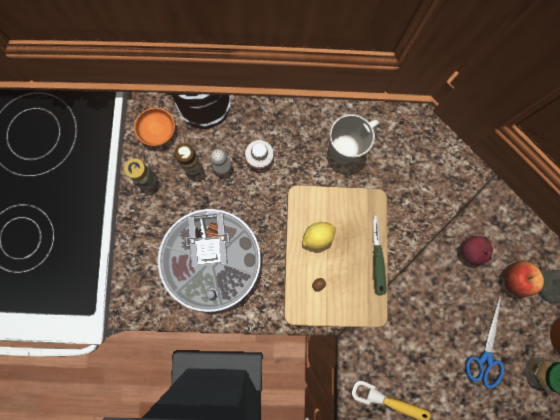

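View pics/scene0.png

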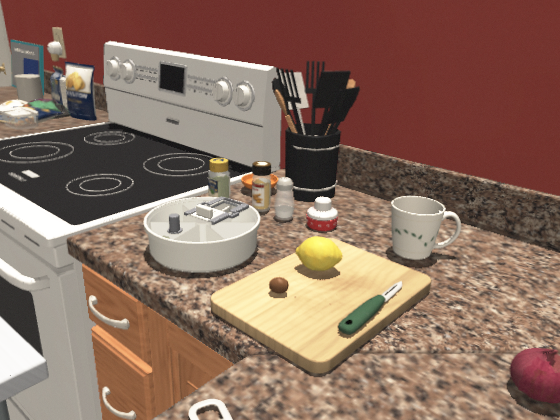

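Run:
```python
from h import *
p,im,d=load('top0')
c=im[200:320,150:340,::-1]
cv2.imwrite('pics/z1.png',cv2.resize(c,None,fx=4.2,fy=4.2,interpolation=cv2.INTER_CUBIC))
for n,uv in dict(board=(336,290),lidc=(210,275),nut=(319,284),knob=(212,294)).items(): print(n,atd(p,[uv],d))
```

```text
board [[ 0.43256097 -0.32878931  0.02035174]]
lidc [[ 0.45628508 -0.06573908  0.05830467]]
nut [[ 0.44411419 -0.28869345  0.04747691]]
knob [[ 0.41914627 -0.07527671  0.09114841]]
```

View pics/z1.png

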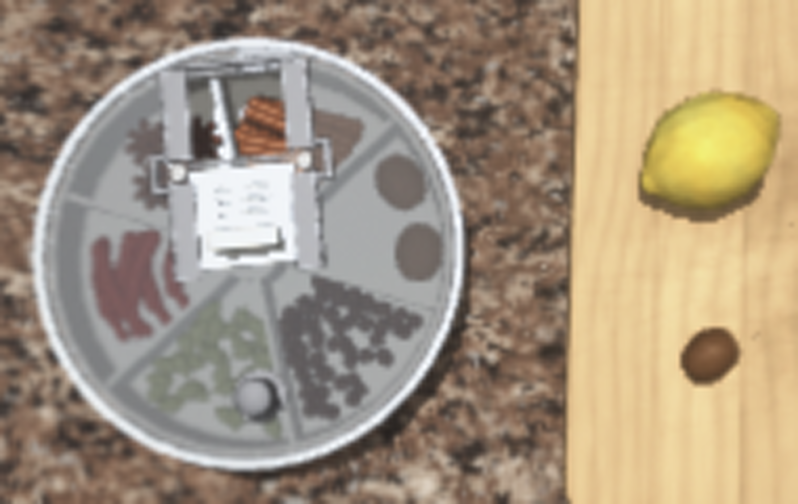

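View pics/wrist0.png

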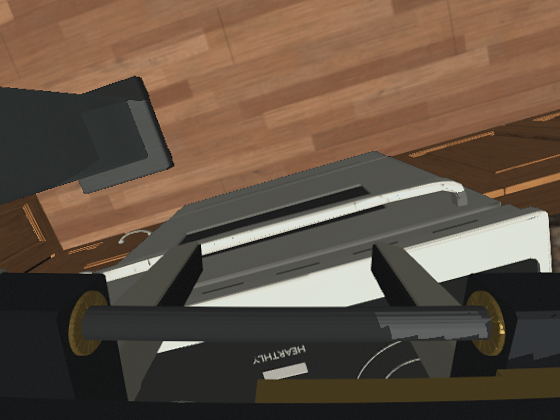

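Run:
```python
from h import *
p,im,d=load('top0')
z=lambda L:np.array(L,float)/4.2+[150,200]-0.4
r=atz(p,z([(33,253),(463,253),(248,38),(248,468)]),0.058);print('rim',r, np.linalg.norm(r[0]-r[1]),np.linalg.norm(r[2]-r[3]))
c=np.array([r[2:,0].mean(),r[:2,1].mean()]);print('c',c, r[:2,0].mean(), r[2:,1].mean())
for n,L,h in [('wallpts',[(395,123),(325,190),(420,302),(320,275),(300,435),(110,385),(70,198)],.055),('knob',[(257,393)],.089),('shutter corners',[(192,162),(298,162),(292,267),(205,268)],.063),('rail outer ends',[(162,75),(308,60),(178,278),(325,262)],.067),('window',[(213,80),(283,72)],.06),('nutm',[(402,182),(418,252)],.02),('free nut',[(710,355)],.034)]:
    a=atz(p,z(L),h);v=a[:,:2]-c
    print(n);print(np.c_[a[:,:2],np.degrees(np.arctan2(v[:,1],v[:,0])),np.linalg.norm(v,axis=1)].round(4))
# nutmeg from mask+depth
X=np.array([[u,v] for v in range(274,296) for u in range(308,332)])
W=atd(p,X,d);hsv=cv2.cvtColor(im,cv2.COLOR_RGB2HSV)
m=np.array([im[v,u].astype(int).sum()<330 for u,v in X])&(W[:,2]>.026)
print(m.sum(),W[m].mean(0),W[m].max(0),W[m].min(0))
q=W[m][:,:2];w,V=np.linalg.eigh(np.cov(q.T));print(w**.5*4,V)
# jars / lemon positions
for n,uv in dict(lem=(319,236),jar=(186,152),salt=(219,157),red=(260,150),tl=(135,168)).items(): print(n,atd(p,[uv],d))
```

```text
rim [[ 0.48370095  0.04244177  0.058     ]
 [ 0.48981703 -0.16557094  0.058     ]
 [ 0.59256195 -0.05626757  0.058     ]
 [ 0.38456998 -0.06632549  0.058     ]] 0.20810259644899157 0.20823500703843367
c [ 0.48856597 -0.06156459] 0.4867589911703587 -0.06129652732427477
wallpts
[[ 5.529000e-01 -1.301000e-01 -4.683290e+01  9.400000e-02]
 [ 5.188000e-01 -9.720000e-02 -4.965670e+01  4.670000e-02]
 [ 4.657000e-01 -1.454000e-01 -1.052552e+02  8.690000e-02]
 [ 4.774000e-01 -9.650000e-02 -1.077731e+02  3.670000e-02]
 [ 4.006000e-01 -9.010000e-02 -1.620084e+02  9.250000e-02]
 [ 4.217000e-01  2.100000e-03  1.364013e+02  9.230000e-02]
 [ 5.112000e-01  2.690000e-02  7.567290e+01  9.130000e-02]]
knob
[[ 4.206000e-01 -7.260000e-02 -1.707605e+02  6.880000e-02]]
shutter corners
[[ 5.298000e-01 -3.290000e-02  3.486570e+01  5.020000e-02]
 [ 5.313000e-01 -8.420000e-02 -2.790120e+01  4.840000e-02]
 [ 4.804000e-01 -8.360000e-02 -1.102637e+02  2.350000e-02]
 [ 4.787000e-01 -4.180000e-02  1.164876e+02  2.200000e-02]]
rail outer ends
[[ 5.714000e-01 -1.660000e-02  2.849040e+01  9.420000e-02]
 [ 5.810000e-01 -8.720000e-02 -1.549620e+01  9.590000e-02]
 [ 4.734000e-01 -2.980000e-02  1.155254e+02  3.520000e-02]
 [ 4.831000e-01 -9.970000e-02 -9.819530e+01  3.850000e-02]]
window
[[ 0.5708 -0.0405 14.3996  0.0849]
 [ 0.5758 -0.0745 -8.452   0.0882]]
nutm
[[ 5.27400e-01 -1.33200e-01 -6.15618e+01  8.15000e-02]
 [ 4.92000e-01 -1.42600e-01 -8.75674e+01  8.11000e-02]]
free nut
[[   0.444    -0.2898 -101.0614    0.2325]]
130 [ 0.44381319 -0.28815808  0.04267911] [ 0.4567007  -0.27580451  0.04873196] [ 0.43163348 -0.30232368  0.03317166]
[0.02404728 0.02951646] [[-0.77766684 -0.62867661]
 [-0.62867661  0.77766684]]
lem [[ 0.54019532 -0.28389049  0.07535691]]
jar [[ 0.69734406 -0.01155309  0.10692521]]
salt [[ 0.69547494 -0.07558972  0.08640872]]
red [[ 0.72221752 -0.15860736  0.05953989]]
tl [[0.66408033 0.09097314 0.09641443]]
```

```bash
cat >> h.py <<'E'
from scipy.spatial.transform import Rotation as S
def yawR(az,tilt=0):
    # tool pointing down, tool y at azimuth az (deg); tilt about tool y
    a=np.radians(az);y=np.array([np.cos(a),np.sin(a),0]);z=np.array([0,0,-1.]);x=np.cross(y,z)
    return S.from_matrix(np.c_[x,y,z])*S.from_euler('y',tilt,degrees=True)
def mv(pts,az,tilt=0):
    """pts list of targets, az list"""
    o=get_obs();q=np.array(o['orientation']);R=S.from_quat(q[[1,2,3,0]])
    pts=np.atleast_2d(pts);az=np.broadcast_to(az,len(pts));tilt=np.broadcast_to(tilt,len(pts))
    print('pos',o['tool_pos'].round(4),'y az',np.degrees(np.arctan2(*R.as_matrix()[[1,0],1])).round(1),'z',R.as_matrix()[:,2].round(3),'t',o['t'],'g',o['grip_width'])
    for P,a,t in zip(pts,az,tilt):
        s=R.inv().apply(np.array(P)-o['tool_pos'])*1000
        r=(R.inv()*yawR(a,t)).as_rotvec(degrees=True)
        print(s.round(1),r.round(1))
E
python3 -c "
from h import *
mv([[.47,.35,.195],[.49,.0,.195]],73.7)"
```

```text
pos [0.1818 0.6234 0.194 ] y az 73.7 z [-0.001 -0.002 -1.   ] t 0.15 g 1.0015464990535656
[-353.2 -181.8   -0.7] [-0.1  0.   0. ]
[-470.4 -512.2   -0. ] [-0.1  0.   0. ]
```

>>> servo_tool --rows '[[[0,-353,-182,-10,0,0,0],[0,-353,-182,-10,0,0,0],[0,-353,-182,-10,0,0,0],[0,-353,-182,-10,0,0,0],[0,-353,-182,-10,0,0,0],[0,-353,-182,-10,0,0,0],[0,-353,-182,-10,0,0,0],[0,-353,-182,-10,0,0,0]]]'

```text
t: 0.82
tool_pos: [0.4246, 0.3927, 0.2032]
orientation: [-0.0, 0.141, 0.99, -0.0]
force: [1.1, 0.0, 0.5]
grip_width: 0.514
```

```bash
python3 -c "
from h import *
mv([[.47,.35,.205],[.48,.0,.2]],73.7)"
```

```text
pos [0.4246 0.3927 0.2032] y az 73.8 z [-0. -0. -1.] t 0.8167 g 0.5138628018333449
[-55.5 -28.3  -1.8] [-0.  -0.   0.1]
[-163.1 -361.5    3.3] [-0.  -0.   0.1]
```

Now over towards the carousel.

>>> servo_tool --rows '[[[0,-140,-300,0,0,0,0],[0,-140,-300,0,0,0,0],[0,-140,-300,0,0,0,0],[0,-140,-300,0,0,0,0],[0,-140,-300,0,0,0,0],[0,-140,-300,0,0,0,0],[0,-140,-300,0,0,0,0],[0,-140,-300,0,0,0,0]]]'

```text
t: 1.48
tool_pos: [0.4737, 0.0648, 0.2033]
orientation: [-0.0, 0.142, 0.99, -0.0]
force: [1.2, 0.1, -0.2]
grip_width: 0.501
```

```bash
python3 -c "
from h import *
mv([[.4206,-.0726,.13]],73.7)
p,im,d=snap('wrist','w1')"
```

```text
pos [0.4737 0.0648 0.2033] y az 73.7 z [-0. -0. -1.] t 1.4833 g 0.5012911377878092
[  12.5 -146.7   73.3] [-0.  0.  0.]
```

View pics/w1.png

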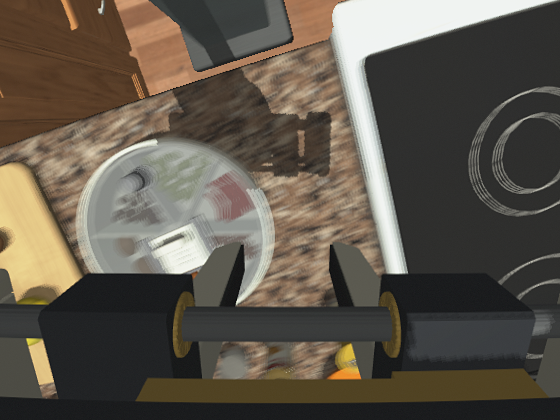

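>>> servo_tool --rows '[[[0,12.5,-146.5,70,0,0,0],[0,12.5,-146.5,70,0,0,0],[0,12.5,-146.5,70,0,0,0],[0,12.5,-146.5,70,0,0,0],[0,12.5,-146.5,70,0,0,0],[0,12.5,-146.5,70,0,0,0],[0,12.5,-146.5,70,0,0,0]]]'

```text
t: 2.12
tool_pos: [0.4217, -0.0691, 0.1335]
orientation: [0.0, 0.141, 0.99, 0.0]
force: [-0.0, 0.9, 0.5]
grip_width: 0.5
```

```bash
python3 -c "
from h import *
mv([[.4206,-.0726,.07]],73.7)
print(get_obs()['joints'])
p,im,d=snap('wrist','w2')"
```

```text
pos [ 0.4217 -0.0691  0.1335] y az 73.8 z [ 0.001  0.001 -1.   ] t 2.1167 g 0.5002155055669143
[ 0.1 -3.7 63.4] [0.  0.  0.1]
[ 0.04587199  0.36758744  0.08824216  2.11350279 -0.05264307  0.66179842
  1.45728769]
```

View pics/w2.png

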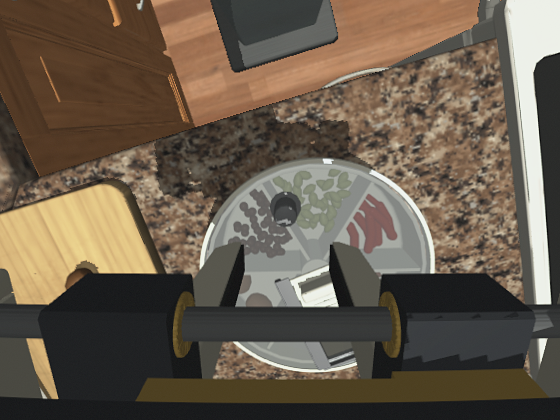

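Run:
```python
from h import *
p,im,d=load('w2')
print(atz(p,[(286,201)],.09), atd(p,[(286,201)],d))
# rim top points
pts=[(328,161),(201,260),(434,255),(236,192),(400,190)]
print(atz(p,pts,.058), atd(p,pts,d)[:,2])
def f(x):return None
a=atz(p,pts,.058)[:,:2]
A=np.c_[2*a,np.ones(len(a))];s=np.linalg.lstsq(A,(a**2).sum(1),rcond=None)[0];print('c',s[:2],'r',np.sqrt(s[2]+s[:2]@s[:2]))
```

```text
[[ 0.4063126  -0.06628838  0.09      ]] [[ 0.4091466  -0.06711728  0.07863441]]
[[ 0.39177099 -0.02693792  0.058     ]
 [ 0.44486481 -0.15508027  0.058     ]
 [ 0.4974303   0.04256166  0.058     ]
 [ 0.39545537 -0.10608443  0.058     ]
 [ 0.43145705  0.02448742  0.058     ]] [0.05980189 0.05970257 0.0606612  0.06078412 0.05927518]
c [ 0.48988229 -0.06143642] r 0.1041062886228023
```

Run:
```python
from h import *
p,im,d=load('w2')
cv2.imwrite('pics/z2.png',cv2.resize(im[150:380,190:440,::-1],None,fx=3.2,fy=2.6*1,interpolation=cv2.INTER_CUBIC))
print(d[190:226:3,272:304:3].round(3))
print(proj(p,[[.4206,-.0726,.09],[.4206,-.0726,.06]]))
print(p['xyz'])
```

```text
[[0.269 0.27  0.27  0.27  0.27  0.268 0.269 0.27  0.269 0.271 0.27 ]
 [0.27  0.269 0.269 0.269 0.267 0.267 0.268 0.269 0.271 0.27  0.27 ]
 [0.271 0.268 0.269 0.267 0.268 0.268 0.268 0.267 0.268 0.271 0.27 ]
 [0.269 0.268 0.267 0.26  0.26  0.259 0.264 0.268 0.268 0.272 0.272]
 [0.27  0.269 0.258 0.253 0.25  0.251 0.255 0.263 0.269 0.269 0.272]
 [0.269 0.26  0.249 0.244 0.243 0.244 0.247 0.252 0.27  0.271 0.273]
 [0.27  0.248 0.245 0.243 0.242 0.244 0.242 0.246 0.271 0.27  0.274]
 [0.27  0.245 0.244 0.243 0.243 0.242 0.243 0.244 0.258 0.272 0.274]
 [0.273 0.245 0.244 0.243 0.244 0.243 0.244 0.244 0.246 0.274 0.275]
 [0.276 0.244 0.243 0.244 0.244 0.243 0.244 0.244 0.247 0.276 0.276]
 [0.277 0.247 0.246 0.245 0.245 0.245 0.246 0.245 0.277 0.275 0.277]
 [0.277 0.277 0.247 0.246 0.246 0.245 0.246 0.247 0.278 0.277 0.277]]
[[283.19185666 221.18426623]
 [283.51112553 209.9634647 ]]
[ 0.3482634  -0.04931001  0.32280282]
```

View pics/z2.png

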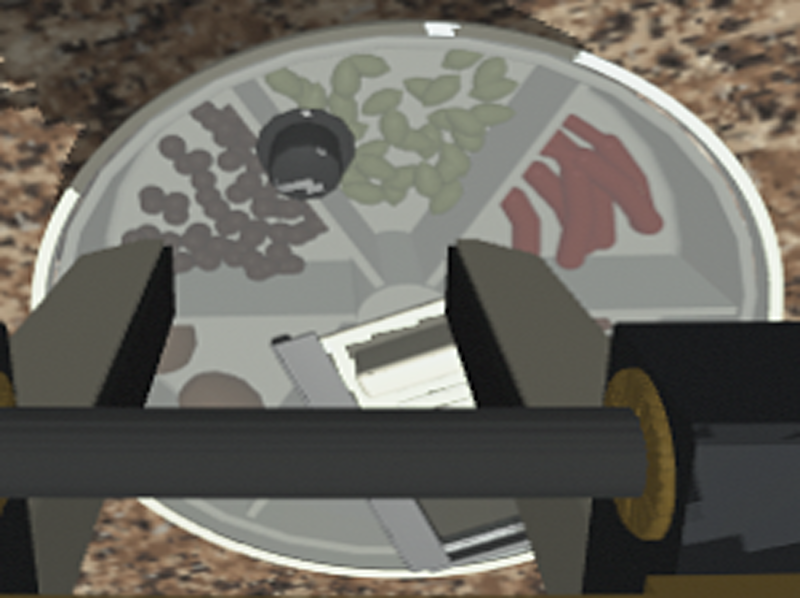

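>>> servo_tool --rows '[[[0,1,-3,40,0,0,0],[0,1,-3,62,0,0,0],[0,1,-3,62,0,0,0],[1,1,-3,62,0,0,0],[1,1,-3,62,0,0,0],[1,1,-3,62,0,0,0],[1,1,-3,62,0,0,0],[1,1,-3,62,0,0,0]]]' --squeeze 6

```text
t: 2.83
tool_pos: [0.42, -0.0724, 0.0722]
orientation: [0.001, 0.141, 0.99, 0.0]
force: [-0.1, -1.3, -0.0]
grip_width: 0.189
```

Run:
```python
from h import *
print(get_obs()['force'],get_obs()['joints'].round(2))
c=np.array([.4892,-.0615])
o=get_obs();v=o['tool_pos'][:2]-c;a0=np.degrees(np.arctan2(v[1],v[0]));print(a0,np.linalg.norm(v))
r=.07
A=[a0-11*k for k in range(1,9)]
mv([[c[0]+r*np.cos(np.radians(a)),c[1]+r*np.sin(np.radians(a)),.071] for a in A],[73.7]*8)
```

```text
[-0.10818457 -1.30710086 -0.04399203] [ 0.07  0.48  0.07  2.18 -0.07  0.48  1.48]
-171.04696834170002 0.07007187652846383
pos [ 0.42   -0.0724  0.0722] y az 73.8 z [ 0.002 -0.    -1.   ] t 2.8333 g 0.1893202084444004
[ 4.5 12.7  1.2] [0.  0.1 0.1]
[ 6.5 25.9  1.2] [0.  0.1 0.1]
[ 5.9 39.3  1.2] [0.  0.1 0.1]
[ 2.9 52.4  1.3] [0.  0.1 0.1]
[-2.7 64.6  1.3] [0.  0.1 0.1]
[-10.4  75.6   1.3] [0.  0.1 0.1]
[-20.1  84.8   1.3] [0.  0.1 0.1]
[-31.4  92.1   1.3] [0.  0.1 0.1]
```

>>> servo_tool --rows '[[[1,4.5,12.7,0,0,0,0],[1,6.5,26,0,0,0,0],[1,6,39.3,0,0,0,0],[1,3,52.4,0,0,0,0],[1,-2.7,64.6,0,0,0,0],[1,-10.4,75.6,0,0,0,0],[1,-20,85,0,0,0,0],[1,-20,85,0,0,0,0]]]'

```text
t: 3.5
tool_pos: [0.4657, 0.0054, 0.0718]
orientation: [0.002, 0.14, 0.99, 0.001]
force: [0.3, 0.3, 1.0]
grip_width: 0.005
```

Run:
```python
from h import *
o=get_obs();print(o['tool_pos'],o['force'],o['grip_width'])
c=np.array([.4892,-.0615])
v=o['tool_pos'][:2]-c;print(np.degrees(np.arctan2(v[1],v[0])),np.linalg.norm(v))
p,im,d=snap('top','top1')
cv2.imwrite('pics/z3.png',cv2.resize(im[200:320,150:270,::-1],None,fx=5,fy=5,interpolation=cv2.INTER_CUBIC))
```

```text
[0.46568054 0.00541667 0.07181433] [0.30023594 0.25350611 0.98420447] 0.004706014462622773
109.36523703412807 0.07092958400604103
```

View pics/z3.png

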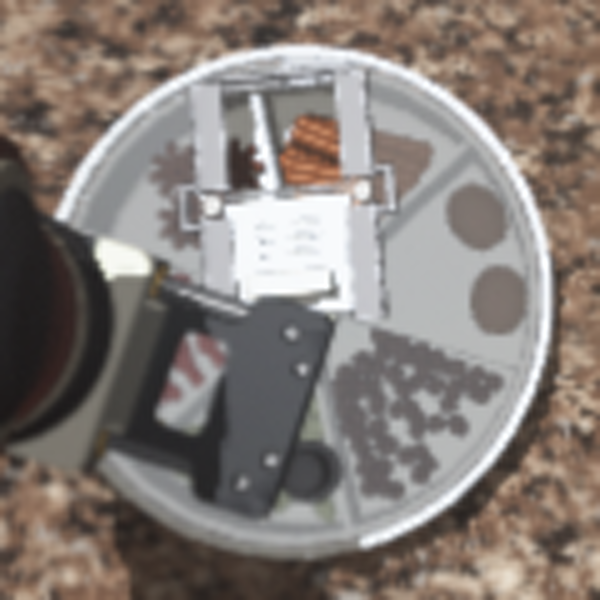

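Run:
```python
from h import *
p,im,d=load('top1')
print(atz(p,[(211.8,293.7)],.09))
mv([[.4656,.0054,.12],[.42,-.0725,.12]],73.7)
```

```text
[[ 0.41968496 -0.0747327   0.09      ]]
pos [0.4637 0.0042 0.0715] y az 73.8 z [ 0.002  0.    -1.   ] t 3.55 g 0.007805458366187307
[ -1.6   1.7 -48.5] [0.  0.1 0.1]
[ 20.5 -85.8 -48.6] [0.  0.1 0.1]
```

>>> servo_tool --rows '[[[1,0,0,-45,0,0,0],[0,0,0,-45,0,0,0],[0,21,-87,-48,0,0,0],[0,21,-87,-48,0,0,0],[0,21,-87,-48,0,0,0],[0,21,-87,-48,0,0,0]]]'

```text
t: 4.05
tool_pos: [0.4151, -0.0775, 0.1196]
orientation: [-0.0, 0.145, 0.989, -0.001]
force: [0.2, 0.6, 0.6]
grip_width: 0.312
```

Run:
```python
from h import *
mv([[.42,-.0735,.070]],73.7)
p,im,d=snap('wrist','w3')
cv2.imwrite('pics/z4.png',cv2.resize(im[150:300,220:360,::-1],None,fx=4,fy=4,interpolation=cv2.INTER_CUBIC))
```

```text
pos [ 0.4151 -0.0775  0.1196] y az 73.3 z [-0.001 -0.001 -1.   ] t 4.05 g 0.3115013063186135
[-3.5  5.3 49.6] [-0.1 -0.  -0.4]
```

View pics/z4.png

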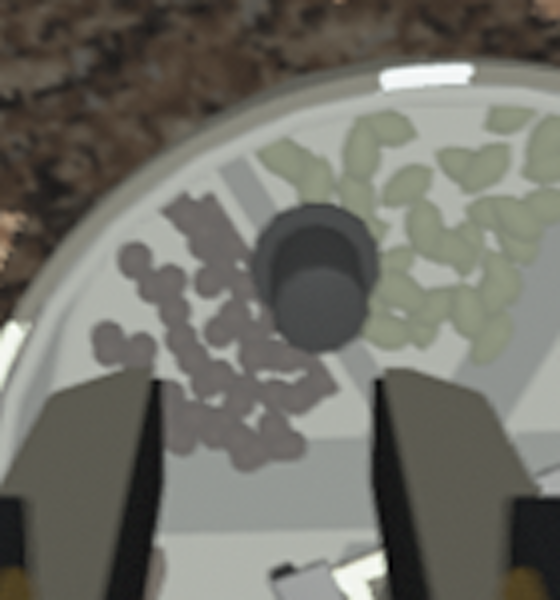

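Run:
```python
from h import *
p,im,d=load('w3')
print(atz(p,[(300,227)],.09),p['xyz'])
mv([[.42,-.0735,.070]],73.7)
```

```text
[[ 0.41725246 -0.06960528  0.09      ]] [ 0.34230305 -0.0567832   0.30909843]
pos [ 0.4168 -0.0754  0.1196] y az 73.5 z [ 0. -0. -1.] t 4.1 g 0.3565891180881623
[-2.5  2.8 49.6] [-0.   0.  -0.2]
```

>>> servo_tool --rows '[[[0,0,2,40,0,0,0],[0,0,2,51,0,0,0],[0,0,2,51,0,0,0],[1,0,2,51,0,0,0],[1,0,2,51,0,0,0],[1,0,2,51,0,0,0],[1,0,2,51,0,0,0],[1,0,2,51,0,0,0]]]' --squeeze 30

```text
t: 4.77
tool_pos: [0.4188, -0.0722, 0.069]
orientation: [0.001, 0.141, 0.99, 0.0]
force: [-1.2, -0.6, -0.3]
grip_width: 0.193
```

Run:
```python
from h import *
c=np.array([.4892,-.0615])
o=get_obs();v=o['tool_pos'][:2]-c;a0=np.degrees(np.arctan2(v[1],v[0]));print(a0,np.linalg.norm(v),o['force'])
r=.07
A=[a0-5*k for k in range(1,9)]
mv([[c[0]+r*np.cos(np.radians(a)),c[1]+r*np.sin(np.radians(a)),.068] for a in A],[73.7-5*k for k in range(1,9)])
p,im,d=snap('wrist','w4')
```

```text
-171.39395822984145 0.07119674535679461 [-1.23786679 -0.64399635 -0.32948152]
pos [ 0.4188 -0.0722  0.069 ] y az 73.8 z [ 0.002 -0.    -1.   ] t 4.7667 g 0.19331626915805014
[1.2 6.2 1. ] [0.  0.1 5.1]
[ 3.1 12.   1. ] [ 0.   0.1 10.1]
[ 4.4 17.9  1. ] [ 0.   0.1 15.1]
[ 5.1 24.   1. ] [ 0.   0.1 20.1]
[ 5.4 30.1  1. ] [ 0.   0.1 25.1]
[ 5.1 36.2  1. ] [ 0.   0.1 30.1]
[ 4.3 42.3  1. ] [ 0.   0.1 35.1]
[ 3.  48.2  1. ] [ 0.1  0.1 40.1]
```

View pics/w4.png

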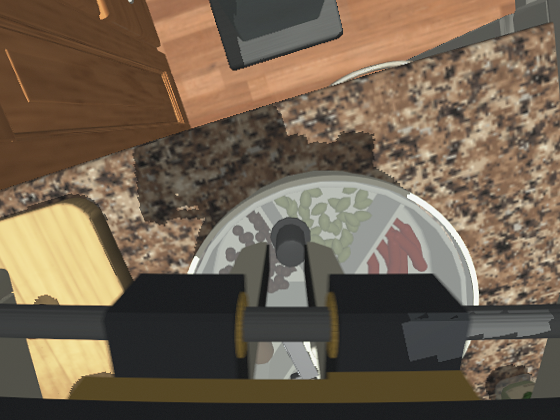

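Run:
```python
from h import *
p,im,d=load('w4')
print(proj(p,[[.4188,-.0722,.09],[.4188,-.0722,.06]]))
print(atz(p,[(291,248),(290,220)],.09), d[225:262:3,285:300:4].round(3))
print(atd(p,[(291,252),(260,265),(322,265)],d))
cv2.imwrite('pics/z5.png',cv2.resize(im[190:310,220:360,::-1],None,fx=5,fy=5,interpolation=cv2.INTER_CUBIC))
```

```text
[[288.63027299 257.38912259]
 [288.32351695 237.90585593]]
[[ 0.41377058 -0.06939748  0.09      ]
 [ 0.39807318 -0.06547215  0.09      ]] [[0.207 0.205 0.205 0.207]
 [0.201 0.198 0.199 0.202]
 [0.195 0.195 0.194 0.197]
 [0.19  0.189 0.189 0.193]
 [0.186 0.185 0.185 0.187]
 [0.183 0.181 0.181 0.183]
 [0.182 0.181 0.18  0.182]
 [0.181 0.182 0.182 0.181]
 [0.181 0.182 0.182 0.181]
 [0.182 0.182 0.183 0.182]
 [0.183 0.182 0.183 0.183]
 [0.182 0.184 0.183 0.183]
 [0.183 0.185 0.183 0.186]]
[[ 0.41626706 -0.07010333  0.0895021 ]
 [ 0.40543758 -0.08218266  0.12056065]
 [ 0.41353173 -0.05496663  0.12015803]]
```

View pics/z5.png

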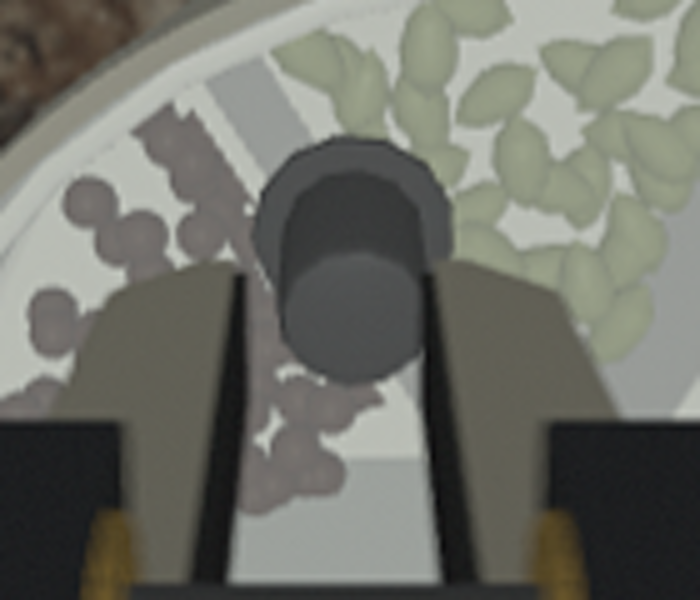

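>>> servo_tool --rows '[[[1,2,1,0,0,0,0],[1,2,1,0,0,0,0],[1,3,6,0,0,0,5],[1,4.5,12,0,0,0,10],[1,5.5,18,0,0,0,15],[1,5.5,18,0,0,0,15]]]' --squeeze 30

```text
t: 5.32
tool_pos: [0.418, -0.0521, 0.0682]
orientation: [-0.0, 0.269, 0.963, 0.0]
force: [-0.1, -0.5, -0.3]
grip_width: 0.007
```

Run:
```python
from h import *
p,im,d=snap('wrist','w5')
o=get_obs();print(o['grip_width'],o['tool_pos'],o['force'])
```

```text
0.010627356788016106 [ 0.41793408 -0.05282038  0.06825122] [ 0.28335372 -0.12959118  0.59663757]
```

View pics/w5.png

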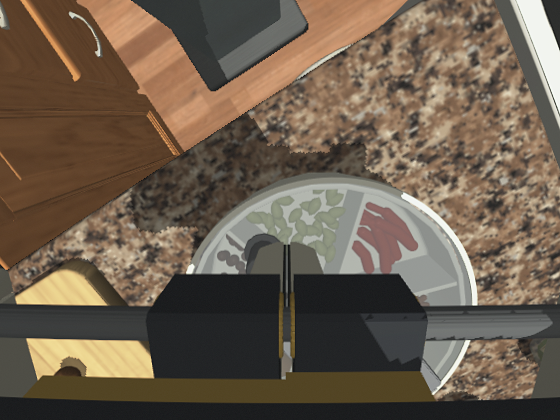

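Run:
```python
from h import *
p,im,d=load('w5')
for r in range(236,275,4): print(r,[ '%.3f %.3f %.3f'%tuple(atd(p,[(u,r)],d)[0]) for u in (250,262,272,282,290,305)])
cv2.imwrite('pics/z6.png',cv2.resize(im[210:300,210:350,::-1],None,fx=5.5,fy=5.5,interpolation=cv2.INTER_CUBIC))
p,im,d=load('w4')
for r in range(240,275,4): print(r,[ '%.3f %.3f %.3f'%tuple(atd(p,[(u,r)],d)[0]) for u in (250,260,265,310,315,325)])
```

```text
236 ['0.404 -0.073 0.060', '0.407 -0.065 0.063', '0.411 -0.060 0.063', '0.415 -0.055 0.061', '0.418 -0.051 0.059', '0.423 -0.043 0.059']
240 ['0.406 -0.073 0.063', '0.410 -0.067 0.063', '0.413 -0.062 0.062', '0.417 -0.057 0.059', '0.420 -0.052 0.059', '0.425 -0.044 0.059']
244 ['0.408 -0.075 0.061', '0.410 -0.067 0.068', '0.405 -0.055 0.095', '0.408 -0.050 0.095', '0.410 -0.047 0.094', '0.427 -0.046 0.059']
248 ['0.410 -0.076 0.063', '0.402 -0.059 0.100', '0.405 -0.055 0.100', '0.408 -0.050 0.100', '0.410 -0.047 0.100', '0.414 -0.040 0.100']
252 ['0.410 -0.075 0.070', '0.403 -0.059 0.105', '0.405 -0.055 0.105', '0.407 -0.050 0.107', '0.410 -0.047 0.106', '0.414 -0.040 0.105']
256 ['0.410 -0.074 0.079', '0.403 -0.059 0.110', '0.405 -0.054 0.111', '0.408 -0.050 0.110', '0.411 -0.048 0.107', '0.413 -0.040 0.112']
260 ['0.409 -0.073 0.087', '0.403 -0.058 0.115', '0.405 -0.054 0.115', '0.408 -0.050 0.115', '0.411 -0.048 0.111', '0.414 -0.041 0.114']
264 ['0.410 -0.073 0.090', '0.403 -0.058 0.119', '0.405 -0.054 0.119', '0.408 -0.050 0.119', '0.411 -0.048 0.115', '0.414 -0.041 0.118']
268 
[... 802 characters left out ...]
 -0.052 0.106']
256 ['0.404 -0.088 0.110', '0.405 -0.083 0.110', '0.405 -0.080 0.112', '0.412 -0.060 0.110', '0.412 -0.057 0.111', '0.414 -0.053 0.112']
260 ['0.404 -0.087 0.116', '0.405 -0.082 0.116', '0.407 -0.081 0.112', '0.411 -0.060 0.116', '0.413 -0.058 0.115', '0.414 -0.053 0.115']
264 ['0.404 -0.087 0.120', '0.405 -0.082 0.120', '0.407 -0.081 0.117', '0.411 -0.060 0.120', '0.412 -0.058 0.120', '0.414 -0.054 0.120']
268 ['0.404 -0.086 0.124', '0.405 -0.082 0.125', '0.408 -0.080 0.120', '0.412 -0.060 0.124', '0.412 -0.058 0.124', '0.414 -0.054 0.124']
272 ['0.404 -0.086 0.127', '0.405 -0.082 0.128', '0.408 -0.080 0.125', '0.413 -0.061 0.126', '0.412 -0.059 0.128', '0.413 -0.054 0.128']
```

View pics/z6.png

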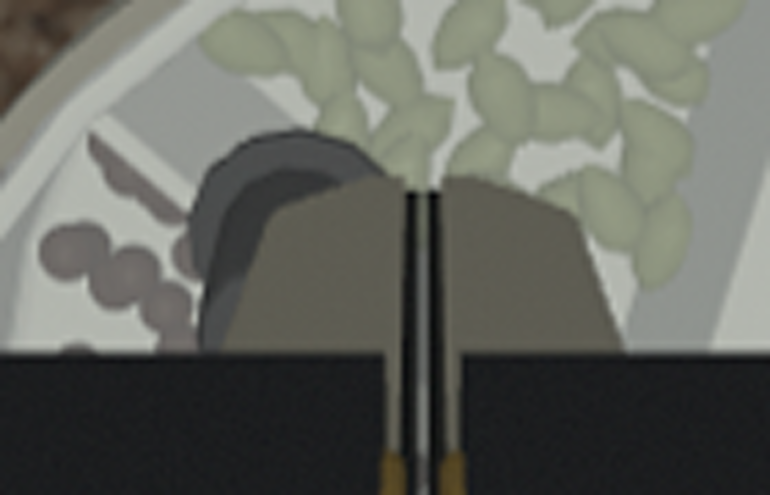

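Run:
```python
from h import *
p,im,d=snap('scene','s1')
o=get_obs();print(o['tool_pos'],o['joints'].round(3))
print(proj(p,[o['tool_pos'],o['tool_pos']+[0,0,.025]]))
cv2.imwrite('pics/z7.png',cv2.resize(im[60:300,60:340,::-1],None,fx=2.5,fy=2.5,interpolation=cv2.INTER_CUBIC))
```

```text
[ 0.41794066 -0.05333294  0.06826857] [-0.045  0.485  0.168  2.201 -0.173  0.467  1.287]
[[166.97749137 223.00862607]
 [166.06643117 209.64061523]]
```

View pics/z7.png

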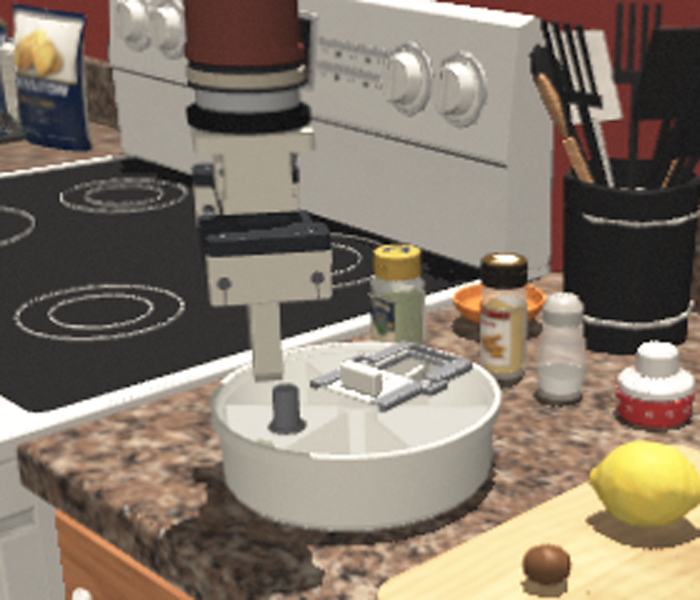

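Run:
```python
from h import *
mv([[.418,-.053,.09],[.419,-.073,.09],[.419,-.073,.046]],73.7)
```

```text
pos [ 0.4179 -0.0533  0.0683] y az 58.9 z [-0. -0. -1.] t 5.4167 g 0.006649291528573933
[  0.1   0.3 -21.7] [ -0.    0.  -14.8]
[-11.1 -16.3 -21.7] [ -0.    0.  -14.8]
[-11.1 -16.3  22.3] [ -0.    0.  -14.8]
```

>>> servo_tool --rows '[[[0,0,0,-22,0,0,0],[0,0,0,-22,0,0,0],[0,-11,-16,-22,0,0,-7],[0,-11,-16,-22,0,0,-15],[0,-11,-16,-22,0,0,-15],[0,-11,-16,-22,0,0,-15],[0,-11,-16,-22,0,0,-15],[0,-11,-16,-22,0,0,-15]]]' --squeeze 20

```text
t: 6.08
tool_pos: [0.4189, -0.0725, 0.0901]
orientation: [-0.0, 0.142, 0.99, 0.0]
force: [-0.0, -0.3, -0.1]
grip_width: 0.488
```

Run:
```python
from h import *
p,im,d=snap('wrist','w6')
mv([[.419,-.073,.046]],73.7)
cv2.imwrite('pics/z8.png',cv2.resize(im[190:310,220:360,::-1],None,fx=5,fy=5,interpolation=cv2.INTER_CUBIC))
p,im,d=snap('top','top2')
cv2.imwrite('pics/z9.png',cv2.resize(im[200:320,150:270,::-1],None,fx=5,fy=5,interpolation=cv2.INTER_CUBIC))
```

```text
pos [ 0.419  -0.0724  0.0901] y az 73.7 z [-0.  0. -1.] t 6.1333 g 0.4941511368260939
[-0.2 -0.5 44.1] [ 0. -0.  0.]
```

View pics/z8.png

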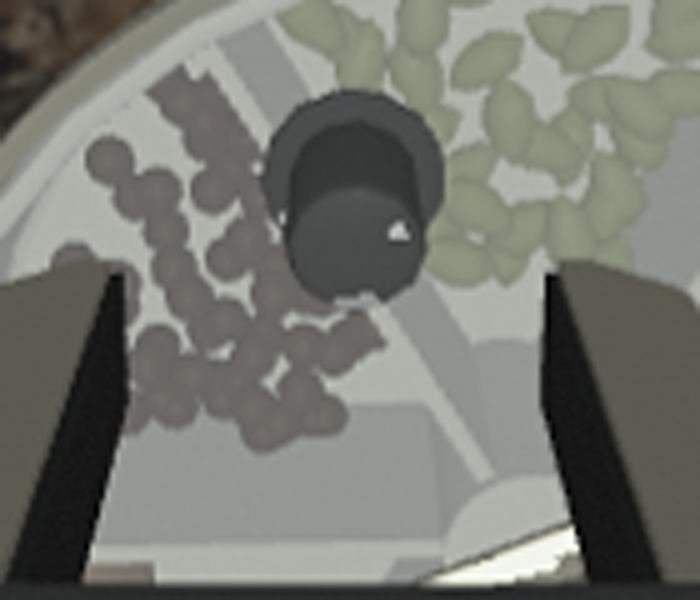

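View pics/z9.png

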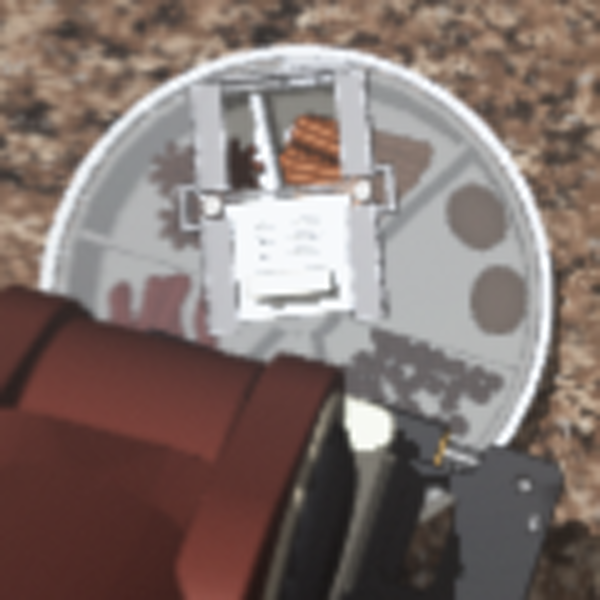

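Lid unmoved; knob centred between the fingers. Descend properly and close, with more time.

>>> servo_tool --rows '[[[0,0,0,25,0,0,0],[0,0,0,42,0,0,0],[1,0,0,42,0,0,0],[1,0,0,42,0,0,0],[1,0,0,42,0,0,0],[1,0,0,42,0,0,0],[1,0,0,42,0,0,0],[1,0,0,42,0,0,0]]]' --squeeze 20

```text
t: 6.85
tool_pos: [0.4206, -0.0722, 0.0491]
orientation: [0.002, 0.141, 0.99, 0.0]
force: [2.0, 1.7, 1.3]
grip_width: 0.193
```

>>> servo_tool --rows '[[[1,0,0,0,0,0,0],[1,0,0,0,0,0,0],[1,0,0,0,0,0,0]]]'

```text
t: 7.1
tool_pos: [0.4206, -0.0724, 0.0491]
orientation: [0.002, 0.141, 0.99, 0.0]
force: [2.7, 3.5, 6.5]
grip_width: 0.186
```

Run:
```python
from h import *
o=get_obs();print(o['force'],o['grip_width'])
c=np.array([.4892,-.0615])
v=o['tool_pos'][:2]-c;a0=np.degrees(np.arctan2(v[1],v[0]));print(a0,np.linalg.norm(v))
r=.07
A=[a0-5*k for k in range(1,9)]
mv([[c[0]+r*np.cos(np.radians(a)),c[1]+r*np.sin(np.radians(a)),.048] for a in A],[73.7-5*k for k in range(1,9)])
```

```text
[2.72345219 3.47192126 6.51697313] 0.18627590919176606
-170.943032677956 0.06941640206234578
pos [ 0.4206 -0.0724  0.0491] y az 73.8 z [ 0.003  0.    -1.   ] t 7.1 g 0.18627590919176606
[2.9 5.4 1.1] [0.1 0.2 5.1]
[ 4.8 11.2  1.1] [ 0.1  0.2 10.1]
[ 6.1 17.2  1.1] [ 0.1  0.2 15.1]
[ 6.9 23.2  1.1] [ 0.1  0.2 20.1]
[ 7.2 29.3  1.1] [ 0.1  0.2 25.1]
[ 7.  35.4  1.1] [ 0.1  0.2 30.1]
[ 6.2 41.5  1.1] [ 0.1  0.2 35.1]
[ 4.9 47.4  1.1] [ 0.1  0.2 40.1]
```

>>> servo_tool --rows '[[[1,2,5.5,-1,0,0,5],[1,4,11.3,-2,0,0,10],[1,5.5,17.2,-2,0,0,15],[1,6.4,23.2,-2,0,0,20],[1,6.7,29.3,-2,0,0,25],[1,6.5,35.4,-2,0,0,30],[1,5.8,41.5,-2,0,0,35],[1,4.5,47.4,-2,0,0,40]]]'

```text
t: 7.77
tool_pos: [0.428, -0.0275, 0.0492]
orientation: [0.001, 0.474, 0.881, -0.001]
force: [3.2, -2.7, -11.9]
grip_width: 0.191
```

Run:
```python
from h import *
o=get_obs();print(o['force'],o['grip_width'])
c=np.array([.4892,-.0615])
v=o['tool_pos'][:2]-c;a0=np.degrees(np.arctan2(v[1],v[0]));print(a0,np.linalg.norm(v))
r=.07
A=[148.9-5*k for k in range(1,9)]
mv([[c[0]+r*np.cos(np.radians(a)),c[1]+r*np.sin(np.radians(a)),.051] for a in A],[33.7-5*k for k in range(1,9)])
```

```text
[  3.17179671  -2.70117974 -11.88795868] 0.19086398414455813
150.9451802794341 0.07001902818655989
pos [ 0.428  -0.0275  0.0492] y az 33.5 z [-0.    -0.003 -1.   ] t 7.7667 g 0.19086398414455813
[ 3.5  7.9 -1.8] [-0.1  0.1  4.8]
[ 5.3 13.7 -1.8] [-0.1  0.1  9.8]
[ 6.7 19.6 -1.8] [-0.1  0.1 14.8]
[ 7.6 25.7 -1.8] [-0.1  0.2 19.8]
[ 7.9 31.8 -1.8] [-0.1  0.2 24.8]
[ 7.6 37.9 -1.9] [-0.1  0.2 29.8]
[ 6.9 43.9 -1.9] [-0.1  0.2 34.8]
[ 5.6 49.9 -1.9] [-0.1  0.2 39.8]
```

>>> servo_tool --rows '[[[1,2,5.7,1,0,0,5],[1,4,11.6,1,0,0,10],[1,5.3,17.6,1,0,0,15],[1,6.2,23.6,1,0,0,20],[1,6.5,29.7,1,0,0,25],[1,6.3,35.8,1,0,0,30],[1,5.6,41.9,1,0,0,35],[1,4.3,47.8,1,0,0,40]]]'

```text
t: 8.43
tool_pos: [0.4637, 0.0037, 0.0492]
orientation: [-0.001, 0.746, 0.666, -0.001]
force: [-1.2, -0.1, 1.7]
grip_width: 0.185
```

Run:
```python
from h import *
p,im,d=snap('top','top3')
o=get_obs();print(o['force'],o['grip_width'])
c=np.array([.4892,-.0615])
v=o['tool_pos'][:2]-c;a0=np.degrees(np.arctan2(v[1],v[0]));print(a0,np.linalg.norm(v))
mv([o['tool_pos']],-8)
cv2.imwrite('pics/z10.png',cv2.resize(im[200:320,150:270,::-1],None,fx=5,fy=5,interpolation=cv2.INTER_CUBIC))
```

```text
[-0.09385806  1.14626999  3.16107188] 0.1862891502420063
109.92161847817492 0.0699696981883048
pos [0.4654 0.0043 0.0491] y az -6.6 z [-0.002 -0.    -1.   ] t 8.4833 g 0.1862891502420063
[0. 0. 0.] [-0.1  0.   1.4]
```

View pics/z10.png

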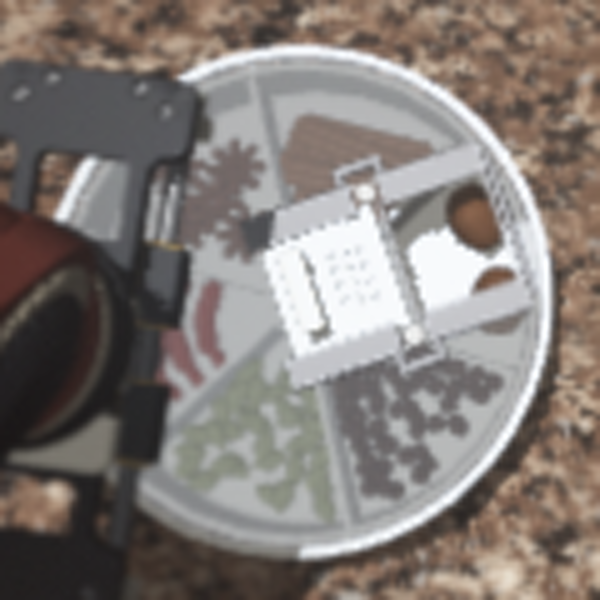

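>>> servo_tool --rows '[[[1,1.2,2.7,0,0,0,2.5],[1,2.3,5.4,0,0,0,5],[1,2.3,5.4,0,0,0,5],[1,2.3,5.4,0,0,0,5]]]'

```text
t: 8.82
tool_pos: [0.4701, 0.0058, 0.0492]
orientation: [-0.001, 0.773, 0.635, -0.0]
force: [-0.8, 1.4, 2.4]
grip_width: 0.19
```

Run:
```python
from h import *
p,im,d=snap('top','top4')
o=get_obs();print(o['force'],o['grip_width'])
c=np.array([.4892,-.0615])
v=o['tool_pos'][:2]-c;a0=np.degrees(np.arctan2(v[1],v[0]));print(a0,np.linalg.norm(v))
mv([o['tool_pos']],-8)
cv2.imwrite('pics/z11.png',cv2.resize(im[200:320,150:270,::-1],None,fx=5,fy=5,interpolation=cv2.INTER_CUBIC))
```

```text
[-0.09919153  0.67744333  0.93834734] 0.18446409537438355
105.79303733549234 0.0699571174483987
pos [0.4702 0.0058 0.0492] y az -11.2 z [-0.001  0.    -1.   ] t 8.8667 g 0.18446409537438355
[0. 0. 0.] [-0.1 -0.  -3.2]
```

View pics/z11.png

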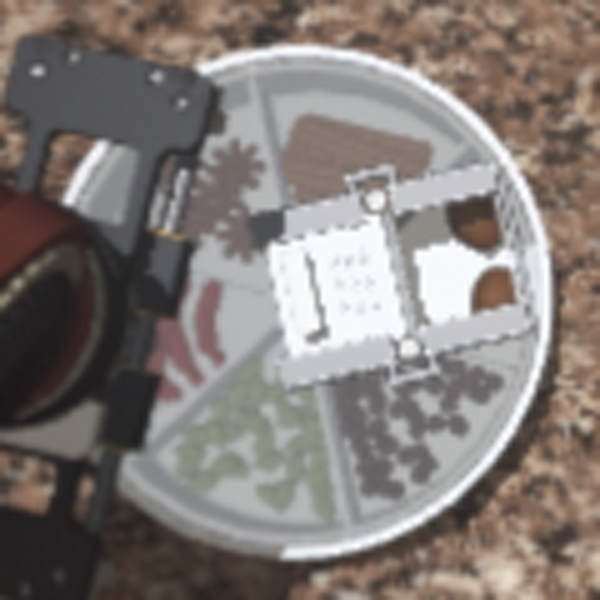

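>>> servo_tool --rows '[[[0,0,0,0,0,0,0],[0,0,0,0,0,0,0],[0,0,0,0,0,0,0],[0,0,0,-40,0,0,0],[0,0,0,-80,0,0,0],[0,0,0,-120,0,0,0],[0,0,0,-120,0,0,0]]]'

```text
t: 9.45
tool_pos: [0.4758, 0.0042, 0.1755]
orientation: [0.004, 0.773, 0.634, 0.005]
force: [1.1, -0.3, -0.1]
grip_width: 0.499
```

Run:
```python
from h import *
p,im,d=load('top0')
z=lambda L:np.array(L,float)/4.2+[150,200]-0.4
# nutmeg major axis
X=np.array([[u,v] for v in range(270,300) for u in range(304,336)])
m=np.array([im[v,u].astype(int).sum()<330 for u,v in X])
print(m.sum())
W=atz(p,X[m],.034)[:,:2];print(W.mean(0),W.min(0),W.max(0));w,V=np.linalg.eigh(np.cov(W.T));print(w**.5*4,'major az',np.degrees(np.arctan2(V[1,1],V[0,1])))
mv([[.444,-.289,.1]],-11)
# lemon extents
hsv=cv2.cvtColor(im,cv2.COLOR_RGB2HSV);M=(hsv[...,0]>22)&(hsv[...,0]<32)&(hsv[...,1]>170)
ys,xs=np.nonzero(M[200:280,290:350]);q=atz(p,np.c_[xs+290,ys+200],.05);print('lemon',q.min(0),q.max(0))
```

```text
131
[ 0.44379194 -0.2893612 ] [ 0.43161806 -0.30315579] [ 0.456784   -0.27582979]
[0.0246633  0.03018236] major az 127.12011152494743
pos [0.4758 0.0042 0.1755] y az -11.3 z [ 0.014 -0.    -1.   ] t 9.45 g 0.49924935876000165
[-294.    25.2   75.1] [ 0.8 -0.2 -0.3]Traceback (most recent call last):
  File "<stdin>", line 12, in <module>
  File "h.py", line 16, in atz
    d=rays(p,uv);o=np.array(p['xyz']);return o+d*((z-o[2])/d[:,2])[:,None]
  File "h.py", line 12, in rays
    n=cv2.undistortPoints(np.array(uv,float).reshape(-1,1,2),K(p),np.array(p['D'],float)).reshape(-1,2)
      ~~~~~~~~~~~~~~~~~~~^^^^^^^^^^^^^^^^^^^^^^^^^^^^^^^^^^^^^^^^^^^^^^^^^^^^^^^^^^^^^^^^
cv2.error: OpenCV(4.12.0) /io/opencv/modules/calib3d/src/undistort.dispatch.cpp:347: error: (-215:Assertion failed) CV_IS_MAT(_src) && CV_IS_MAT(_dst) && (_src->rows == 1 || _src->cols == 1) && (_dst->rows == 1 || _dst->cols == 1) && _src->cols + _src->rows - 1 == _dst->rows + _dst->cols - 1 && (CV_MAT_TYPE(_src->type) == CV_32FC2 || CV_MAT_TYPE(_src->type) == CV_64FC2) && (CV_MAT_TYPE(_dst->type) == CV_32FC2 || CV_MAT_TYPE(_dst->type) == CV_64FC2) in function 'cvUndistortPointsInternal'
```

Run:
```python
from h import *
mv([[.4438,-.289,.15]],53)
```

```text
pos [0.4758 0.0042 0.1755] y az -11.3 z [ 0.014 -0.    -1.   ] t 9.45 g 0.49924935876000165
[-293.9   25.7   25.1] [  0.8   0.3 -64.3]
```

>>> servo_tool --rows '[[[-0.2,-294,26,20,0,0,-64],[-0.2,-294,26,20,0,0,-64],[-0.2,-294,26,20,0,0,-64],[-0.2,-294,26,20,0,0,-64],[-0.2,-294,26,20,0,0,-64],[-0.2,-294,26,20,0,0,-64],[-0.2,-294,26,20,0,0,-64],[-0.2,-294,26,20,0,0,-64]]]'

```text
t: 10.12
tool_pos: [0.436, -0.2959, 0.1491]
orientation: [0.001, 0.387, 0.922, -0.003]
force: [-1.0, -0.8, 1.0]
grip_width: 0.596
```

Run:
```python
from h import *
mv([[.4438,-.289,.08]],53)
```

```text
pos [ 0.436  -0.2959  0.1491] y az 44.4 z [-0.001 -0.006 -1.   ] t 10.1167 g 0.5964522946435488
[-0.3 10.7 69.1] [-0.3  0.2 -8.6]
```

>>> servo_tool --rows '[[[-0.2,0,3,20,0,0,-6],[-0.2,0,3,50,0,0,-6],[-0.2,0,3,65,0,0,-6],[-0.2,0,3,65,0,0,-6]]]'

```text
t: 10.45
tool_pos: [0.4385, -0.2841, 0.0809]
orientation: [-0.004, 0.337, 0.941, 0.001]
force: [-0.1, 0.8, 0.4]
grip_width: 0.602
```

Run:
```python
from h import *
p,im,d=snap('wrist','w7')
mv([[.4438,-.289,.003]],53)
cv2.imwrite('pics/z12.png',cv2.resize(im[100:320,180:400,::-1],None,fx=2.7,fy=2.7,interpolation=cv2.INTER_CUBIC))
h=cv2.cvtColor(im,cv2.COLOR_RGB2HSV)
```

```text
pos [ 0.4397 -0.2849  0.0827] y az 50.6 z [-0.004  0.002 -1.   ] t 10.5 g 0.6001464033657047
[-6.1 -0.5 79.6] [-0.  -0.2 -2.4]
```

View pics/z12.png

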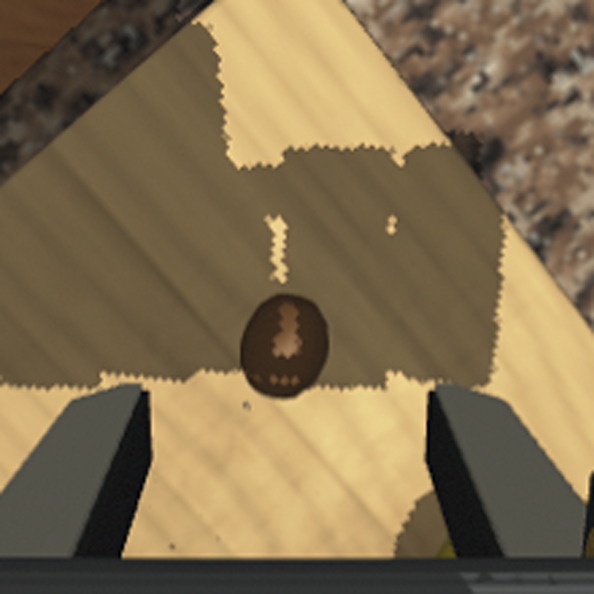

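Run:
```python
from h import *
p,im,d=load('w7')
print(atz(p,[(285.5,228)],.034), atd(p,[(285.5,228)],d),atd(p,[(180+130/2.7,100+400/2.7),(180+460/2.7,100+400/2.7)],d))
mv([[.4438,-.289,.003]],53)
```

```text
[[ 0.44224922 -0.29019123  0.034     ]] [[ 0.43947231 -0.2878497   0.04467139]] [[ 0.41154524 -0.30284487  0.11251743]
 [ 0.4518709  -0.25411345  0.1117238 ]]
pos [ 0.4397 -0.2849  0.0827] y az 50.6 z [-0.004  0.002 -1.   ] t 10.5 g 0.6001464033657047
[-6.1 -0.5 79.6] [-0.  -0.2 -2.4]
```

>>> servo_tool --rows '[[[-0.2,-5.5,-1,20,0,0,0],[-0.2,-5.5,-1,50,0,0,0],[-0.2,-5.5,-1,65,0,0,0],[-0.2,-5.5,-1,65,0,0,0]]]'

```text
t: 10.83
tool_pos: [0.4437, -0.2889, 0.0176]
orientation: [-0.002, 0.337, 0.942, 0.0]
force: [-0.5, 0.5, 0.6]
grip_width: 0.602
```

Run:
```python
from h import *
p,im,d=snap('wrist','w8')
mv([[.443,-.2895,.003]],51)
print(get_obs()['force'])
p,im,d=snap('scene','s2')
cv2.imwrite('pics/z13.png',cv2.resize(im[150:360,200:440,::-1],None,fx=2.8,fy=2.8,interpolation=cv2.INTER_CUBIC))
```

```text
pos [ 0.4446 -0.2897  0.0191] y az 50.6 z [-0.001  0.    -1.   ] t 10.8833 g 0.6006453265384648
[ 1.3 -0.8 16.1] [-0.  -0.1 -0.4]
[-0.633609   -0.6394975  -0.79736403]
```

View pics/z13.png

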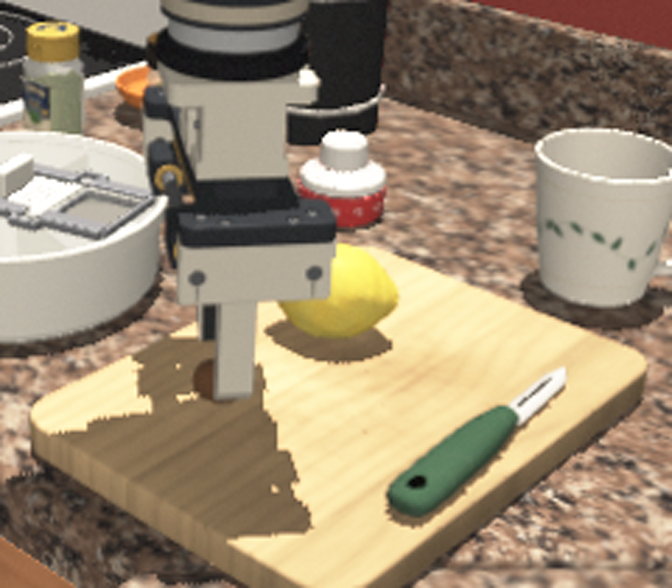

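View pics/w8.png

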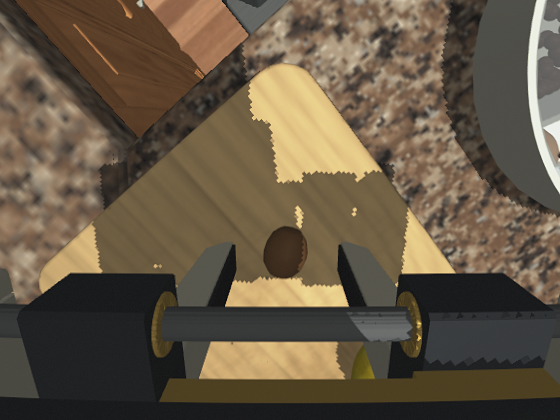

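>>> servo_tool --rows '[[[-0.2,1,-0.5,8,0,0,0],[-0.2,1,-0.5,14,0,0,0],[1,1,-0.5,14,0,0,0],[1,1,-0.5,14,0,0,0],[1,1,-0.5,14,0,0,0],[1,1,-0.5,14,0,0,0],[1,1,-0.5,14,0,0,0],[1,1,-0.5,14,0,0,0]]]' --squeeze 10

```text
t: 11.6
tool_pos: [0.4439, -0.2897, 0.0055]
orientation: [0.0, 0.337, 0.941, -0.0]
force: [0.3, 0.6, 1.0]
grip_width: 0.282
```

>>> servo_tool --rows '[[[1,0,0,0,0,0,0],[1,0,0,0,0,0,0],[1,0,0,0,0,0,0]]]'

```text
t: 11.85
tool_pos: [0.4439, -0.2897, 0.0055]
orientation: [0.0, 0.337, 0.941, -0.0]
force: [0.0, 0.1, 2.6]
grip_width: 0.282
```

Run:
```python
from h import *
p,im,d=snap('wrist','w9')
mv([[.443,-.2895,.15],[.5072,-.125,.15]],[51,16])
```

```text
pos [ 0.4439 -0.2896  0.0055] y az 50.6 z [ 0. -0. -1.] t 11.9 g 0.27856200185122
[   0.7   -0.5 -144.5] [ 0.   0.  -0.4]
[  55.6  167.4 -144.6] [ 0.   0.  34.6]
```

View pics/w9.png

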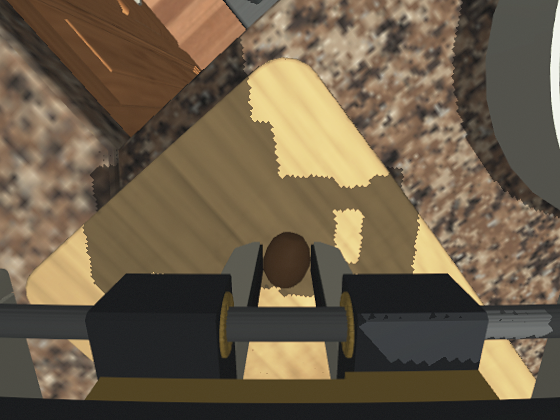

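>>> servo_tool --rows '[[[1,0,0,-35,0,0,0],[1,0,0,-70,0,0,0],[1,0,0,-105,0,0,0],[1,18,50,-115,0,0,7],[1,36,90,-115,0,0,14],[1,46,130,-115,0,0,21],[1,54,160,-115,0,0,28],[1,56,167,-115,0,0,35]]]'

```text
t: 12.57
tool_pos: [0.5093, -0.1158, 0.1195]
orientation: [-0.002, 0.602, 0.798, 0.002]
force: [0.2, 0.3, -1.2]
grip_width: 0.28
```

>>> servo_tool --rows '[[[1,0,0,0,0,0,0],[1,0,0,0,0,0,0],[1,0,0,0,0,0,0]]]'

```text
t: 12.82
tool_pos: [0.5055, -0.1269, 0.1203]
orientation: [0.0, 0.605, 0.796, -0.001]
force: [0.4, -0.2, 0.7]
grip_width: 0.28
```

Run:
```python
from h import *
p,im,d=snap('wrist','w10')
mv([[.5072,-.125,.055]],16)
p,im,d=snap('top','top5')
cv2.imwrite('pics/z14.png',cv2.resize(im[180:320,150:290,::-1],None,fx=4,fy=4,interpolation=cv2.INTER_CUBIC))
```

```text
pos [ 0.5054 -0.1273  0.1204] y az 15.5 z [-0.    -0.001 -1.   ] t 12.8667 g 0.28347461930733875
[ 1.9  2.4 65.4] [-0.   0.1 -0.5]
```

View pics/w10.png

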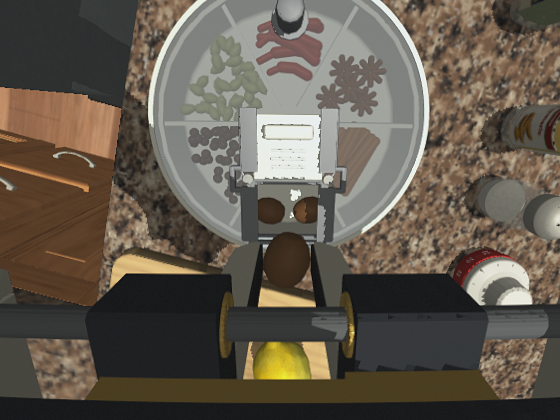

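View pics/z14.png

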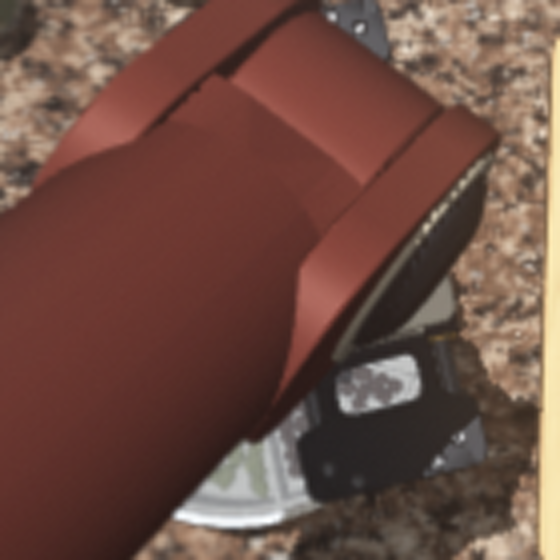

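Run:
```python
from h import *
p,im,d=load('w10')
w=atz(p,[(288,187),(288,234),(288,210)],.06);print(w, np.linalg.norm(w[0]-w[1]))
r=atz(p,[(249,110),(245,235),(326,110),(330,235)],.067);print(r)
for a,b in ((0,1),(2,3)): print(np.degrees(np.arctan2(*(r[b]-r[a])[[1,0]])))
print(atz(p,[(288,258)],.15),atd(p,[(288,258)],d))
q=atz(p,[(290,14)],.09);print('knob',q)
cv2.imwrite('pics/z15.png',cv2.resize(im[100:300,190:390,::-1],None,fx=3,fy=3,interpolation=cv2.INTER_CUBIC))
mv([[.5072,-.125,.055]],16)
```

```text
[[ 0.49950418 -0.10734408  0.06      ]
 [ 0.50998754 -0.14455771  0.06      ]
 [ 0.50452814 -0.12517901  0.06      ]] 0.038662060192063204
[[ 0.45733518 -0.05964962  0.067     ]
 [ 0.47703068 -0.15200619  0.067     ]
 [ 0.50987883 -0.0449225   0.067     ]
 [ 0.54119    -0.13396076  0.067     ]]
-77.96171855283016
-70.62528505025112
[[ 0.50436961 -0.12535451  0.15      ]] [[ 0.50333481 -0.12174907  0.15822696]]
knob [[0.46999417 0.00164971 0.09      ]]
pos [ 0.5055 -0.1274  0.1204] y az 15.4 z [-0.    -0.001 -1.   ] t 12.9167 g 0.2760743215851804
[ 1.9  2.3 65.4] [-0.   0.1 -0.6]
```

View pics/z15.png

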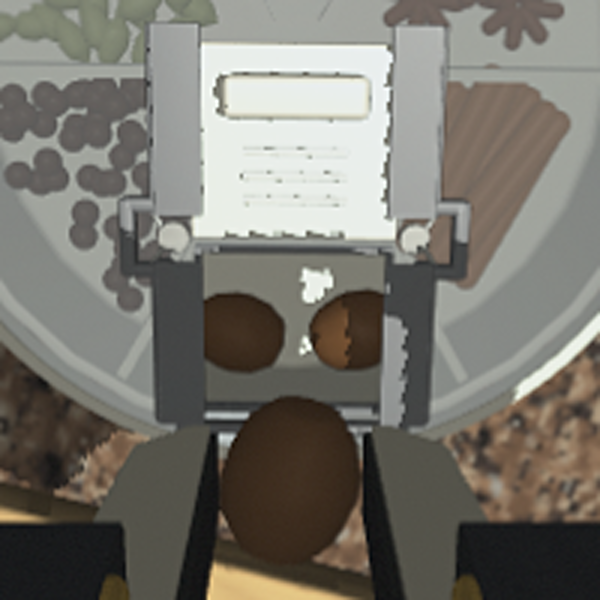

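>>> servo_tool --rows '[[[1,0.5,0,35,0,0,0],[1,0.5,0,60,0,0,0],[1,0.5,0,68,0,0,0],[1,0.5,0,69,0,0,0],[1,0.5,0,69,0,0,0]]]'

```text
t: 13.33
tool_pos: [0.5062, -0.1258, 0.0516]
orientation: [0.0, 0.605, 0.796, -0.0]
force: [-0.1, 0.5, -0.3]
grip_width: 0.281
```

Run:
```python
from h import *
p,im,d=snap('wrist','w11')
mv([[.5072,-.125,.055]],16)
print(get_obs()['force'])
cv2.imwrite('pics/z16.png',cv2.resize(im[100:300,190:390,::-1],None,fx=3,fy=3,interpolation=cv2.INTER_CUBIC))
```

```text
pos [ 0.5069 -0.1258  0.0522] y az 15.5 z [ 0.002 -0.001 -1.   ] t 13.3833 g 0.2799726380740254
[ 0.7  0.5 -2.8] [ 0.1  0.1 -0.5]
[0.15442068 0.65430766 0.53105929]
```

View pics/z16.png

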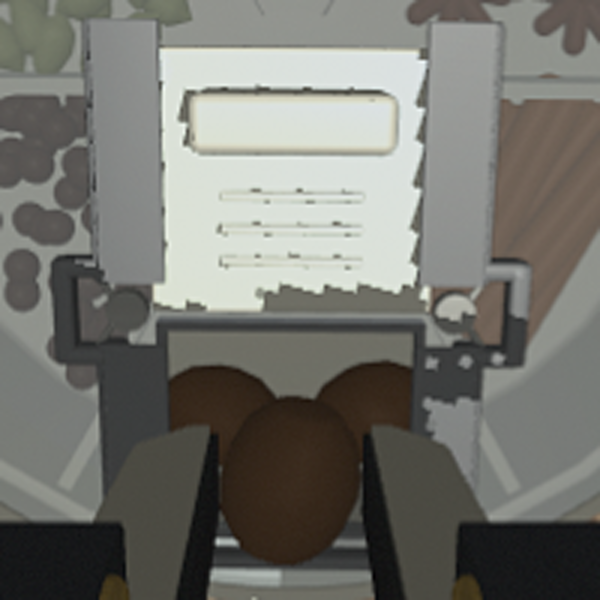

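>>> servo_tool --rows '[[[0,0,0,0,0,0,0],[0,0,0,0,0,0,0],[0,0,0,0,0,0,0],[0,0,0,0,0,0,0],[0,0,0,-30,0,0,0],[0,0,0,-60,0,0,0],[0,0,0,-60,0,0,0]]]'

```text
t: 13.97
tool_pos: [0.5098, -0.1261, 0.1161]
orientation: [0.005, 0.605, 0.796, 0.002]
force: [0.8, -1.1, 0.4]
grip_width: 0.501
```

Run:
```python
from h import *
p,im,d=snap('wrist','w12')
mv([[.5072,-.125,.055]],16)
cv2.imwrite('pics/z17.png',cv2.resize(im[60:300,160:400,::-1],None,fx=2.5,fy=2.5,interpolation=cv2.INTER_CUBIC))
```

```text
pos [ 0.5086 -0.1253  0.114 ] y az 15.6 z [ 0.007 -0.002 -1.   ] t 14.0167 g 0.4978224241015465
[ 0.9 -1.6 59. ] [ 0.3  0.2 -0.4]
```

View pics/z17.png

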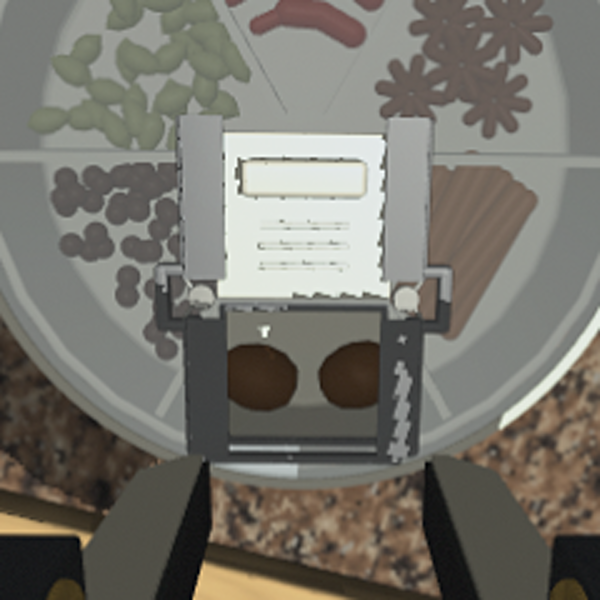

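Run:
```python
from h import *
p,im,d=snap('scene','s3')
cv2.imwrite('pics/z18.png',cv2.resize(im[130:360,120:440,::-1],None,fx=2.4,fy=2.4,interpolation=cv2.INTER_CUBIC))
```

```text
(no output)
```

View pics/z18.png

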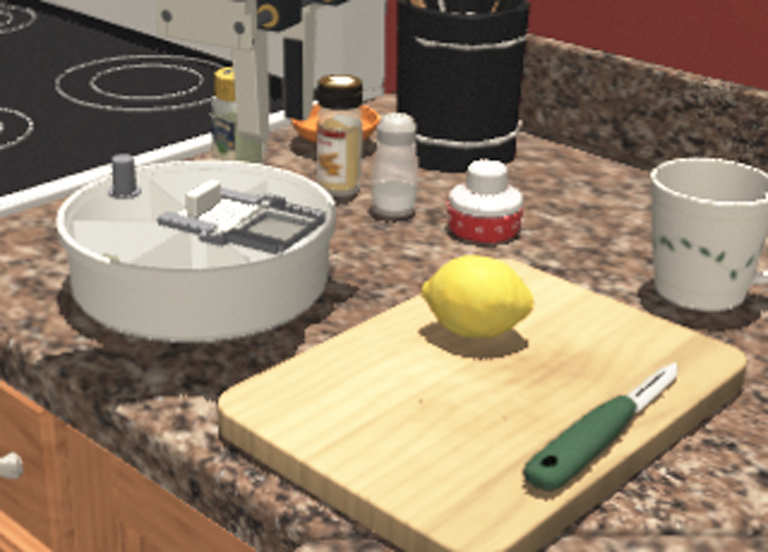

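>>> servo_tool --rows '[[[0,-40,0,-40,0,0,0],[0,-80,0,-60,0,0,0],[0,-110,0,-60,0,0,0],[0,-110,0,-60,0,0,0],[0,-110,0,-60,0,0,0]]]'

```text
t: 14.48
tool_pos: [0.5351, -0.2338, 0.1707]
orientation: [0.0, 0.607, 0.795, -0.001]
force: [-0.4, 1.2, -0.6]
grip_width: 0.499
```

Run:
```python
from h import *
p,im,d=snap('wrist','w13');print(p['xyz'])
cv2.imwrite('pics/z19.png',cv2.resize(im[0:240,160:400,::-1],None,fx=2.5,fy=2.5,interpolation=cv2.INTER_CUBIC))
p,im,d=snap('top','top6')
cv2.imwrite('pics/z20.png',cv2.resize(im[200:320,150:270,::-1],None,fx=5,fy=5,interpolation=cv2.INTER_CUBIC))
```

```text
[ 0.51424061 -0.16214538  0.36003238]
```

View pics/z19.png

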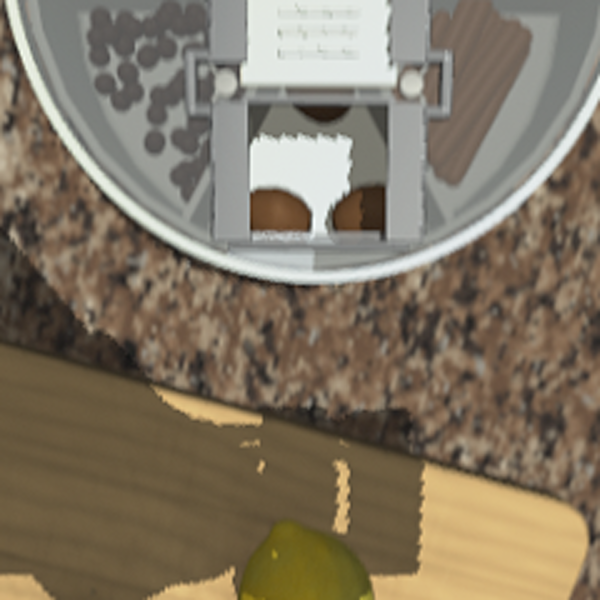

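View pics/z20.png

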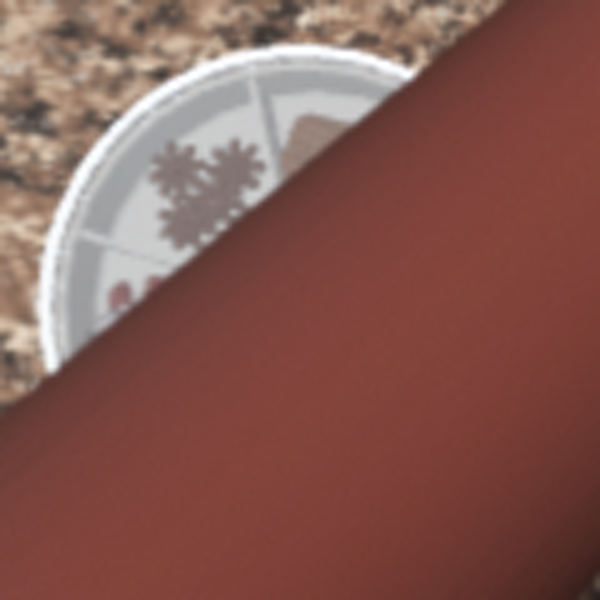

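Run:
```python
from h import *
p,im,d=load('w13')
c=np.array([.4892,-.0615])
for z in (.012,.016,.022):
    for uv in [(290,48.5),(271,84),(304,84)]:
        a=atz(p,[uv],z)[0];print(z,uv,a.round(4),np.linalg.norm(a[:2]-c))
print(atd(p,[(290,47),(290,45),(286,46)],d))
cv2.imwrite('pics/z21.png',cv2.resize(im[0:110,230:350,::-1],None,fx=6,fy=5.4,interpolation=cv2.INTER_CUBIC))
```

```text
0.012 (290, 48.5) [ 0.5003 -0.1013  0.012 ] 0.04131687231874792
0.012 (271, 84) [ 0.4908 -0.138   0.012 ] 0.0765396469364456
0.012 (304, 84) [ 0.5225 -0.1293  0.012 ] 0.07555246982958871
0.016 (290, 48.5) [ 0.5004 -0.102   0.016 ] 0.04203357552903566
0.016 (271, 84) [ 0.4911 -0.1383  0.016 ] 0.07682289636901436
0.016 (304, 84) [ 0.5224 -0.1297  0.016 ] 0.07584956578459921
0.022 (290, 48.5) [ 0.5007 -0.1031  0.022 ] 0.043108675928057213
0.022 (271, 84) [ 0.4915 -0.1387  0.022 ] 0.07724945127087297
0.022 (304, 84) [ 0.5223 -0.1302  0.022 ] 0.07629676670009754
[[ 0.5003416  -0.10188354  0.02256706]
 [ 0.49996012 -0.10057232  0.02462897]
 [ 0.49657589 -0.10239487  0.02457625]]
```

View pics/z21.png

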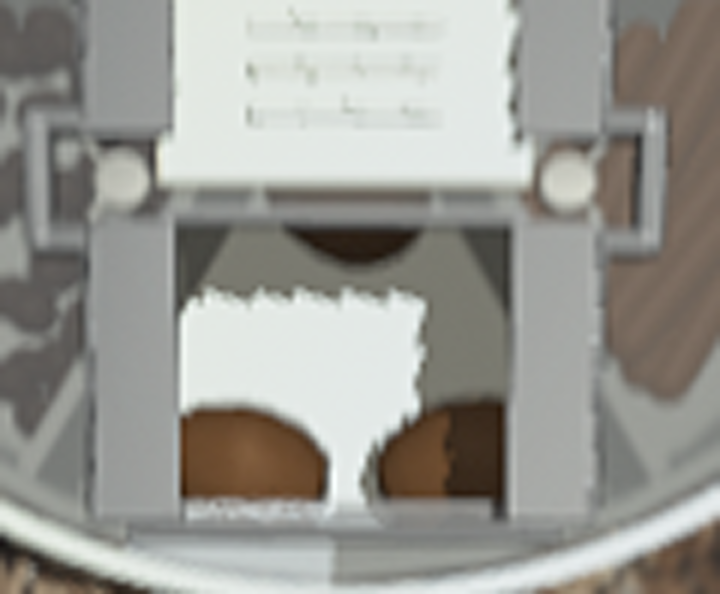

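Run:
```python
from h import *
mv([[.482,-.036,.14],[.482,-.036,.047]],15.5)
```

```text
pos [ 0.535  -0.2287  0.1694] y az 15.6 z [-0.003  0.003 -1.   ] t 14.5833 g 0.5019083479617897
[199.7   0.9  30.2] [-0.1 -0.2  0.1]
[199.4   1.1 123.1] [-0.1 -0.2  0.1]
```

>>> servo_tool --rows '[[[1,40,0,0,0,0,0],[1,80,0,10,0,0,0],[1,120,0,20,0,0,0],[1,160,0,30,0,0,0],[1,200,1,30,0,0,0],[1,200,1,30,0,0,0],[1,200,1,50,0,0,0],[1,200,1,70,0,0,0]]]' --squeeze 20

```text
t: 15.25
tool_pos: [0.4827, -0.0338, 0.1007]
orientation: [-0.0, 0.602, 0.798, 0.001]
force: [-0.8, -0.6, -0.7]
grip_width: 0.012
```

Run:
```python
from h import *
p,im,d=snap('wrist','w14')
mv([[.482,-.036,.047]],15.5)
p,im,d=snap('scene','s4')
cv2.imwrite('pics/z22.png',cv2.resize(im[100:300,100:340,::-1],None,fx=3,fy=3,interpolation=cv2.INTER_CUBIC))
```

```text
pos [ 0.4795 -0.0339  0.0971] y az 15.9 z [-0.008  0.002 -1.   ] t 15.3 g 0.006662261388078717
[-2.9  2.2 50. ] [-0.4 -0.2  0.4]
```

View pics/w14.png

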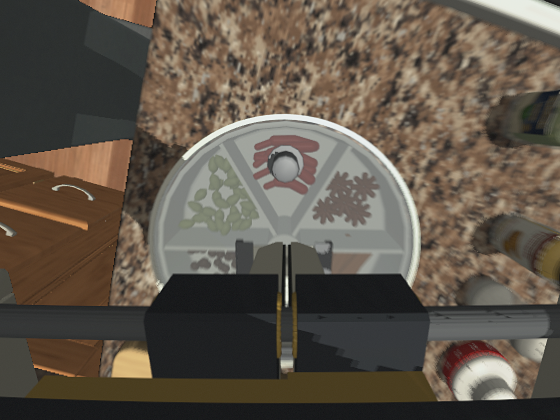

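View pics/z22.png

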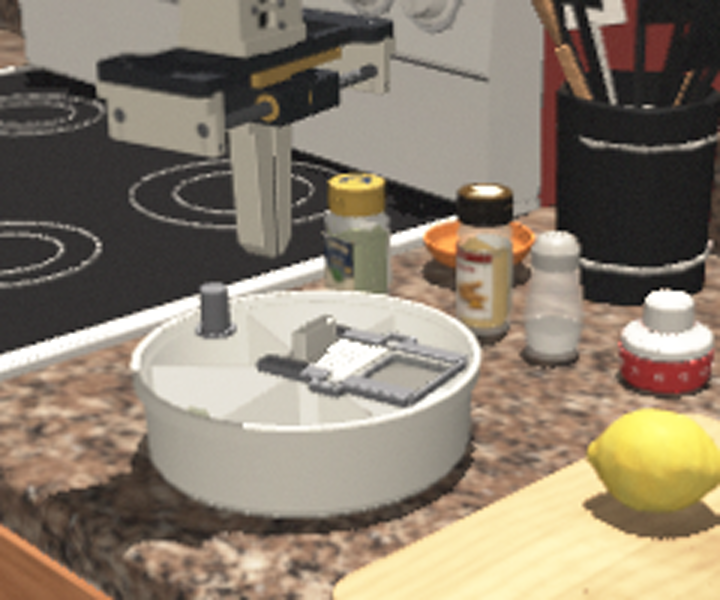

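>>> servo_tool --rows '[[[1,0,0,25,0,0,0],[1,0,0,46,0,0,0],[1,0,0,48,0,0,0],[1,0,0,48,0,0,0]]]'

```text
t: 15.68
tool_pos: [0.4821, -0.0368, 0.0529]
orientation: [-0.001, 0.604, 0.797, -0.001]
force: [0.1, -0.2, 0.9]
grip_width: 0.006
```

Run:
```python
from h import *
p,im,d=snap('scene','s5')
o=get_obs();print(o['force']);mv([[.482,-.036,.047]],15.5)
c=np.array([.4892,-.0615]);u=np.array([np.cos(np.radians(-74.5)),np.sin(np.radians(-74.5))]);v=o['tool_pos'][:2]-c
print('radial',v@u,'lat',v@[-u[1],u[0]])
cv2.imwrite('pics/z23.png',cv2.resize(im[130:300,130:340,::-1],None,fx=3.4,fy=3.4,interpolation=cv2.INTER_CUBIC))
```

```text
[-0.71177073  0.0270663  -0.09261335]
pos [ 0.4831 -0.0372  0.0537] y az 15.6 z [-0.  0. -1.] t 15.7333 g 0.0015255148791379562
[ 1.5 -0.7  6.7] [-0.  -0.   0.1]
radial -0.02503045648140716 lat 0.0006118876502957046
```

View pics/z23.png

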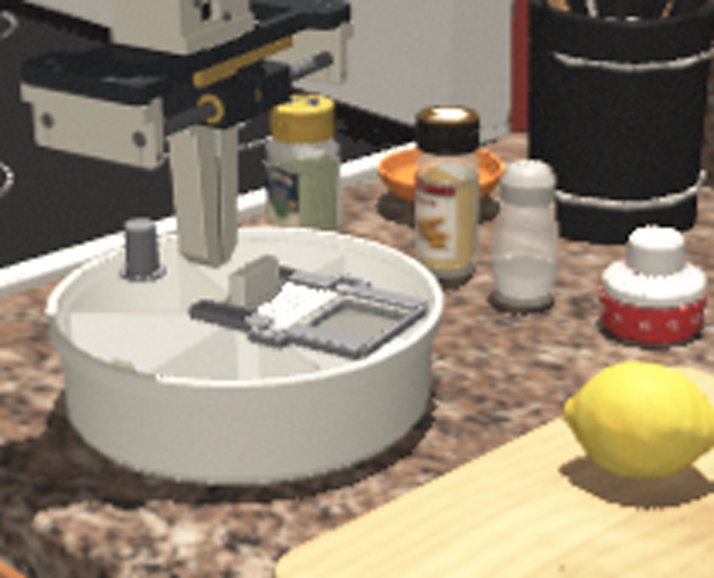

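>>> servo_tool --rows '[[[1,0,0,4,0,0,0],[1,-6,0,5,0,0,0],[1,-12,0,5,0,0,0],[1,-18,0,5,0,0,0],[1,-25,0,5,0,0,0],[1,-32,0,5,0,0,0],[1,-39,0,5,0,0,0],[1,-45,0,5,0,0,0]]]'

```text
t: 16.4
tool_pos: [0.4955, -0.082, 0.0483]
orientation: [0.0, 0.605, 0.796, -0.0]
force: [-0.1, 0.8, 0.8]
grip_width: 0.009
```

```bash
cat > chk.py <<'E'
from h import *
import sys
n=sys.argv[1]
p,im,d=snap('scene','s'+n)
o=get_obs();print(o['force'],o['tool_pos'])
c=np.array([.4892,-.0615]);u=np.array([np.cos(np.radians(-74.5)),np.sin(np.radians(-74.5))]);v=o['tool_pos'][:2]-c
print('radial',v@u,'lat',v@[-u[1],u[0]],o['t'])
cv2.imwrite('pics/zz'+n+'.png',cv2.resize(im[130:300,130:340,::-1],None,fx=3.4,fy=3.4,interpolation=cv2.INTER_CUBIC))
E
python3 chk.py 6
```

```text
[-0.04673609 -1.2966133  -0.58759517] [ 0.49588328 -0.08352892  0.04850335]
radial 0.02301376845888489 lat 0.0005532371692305253 16.45
```

View pics/zz6.png

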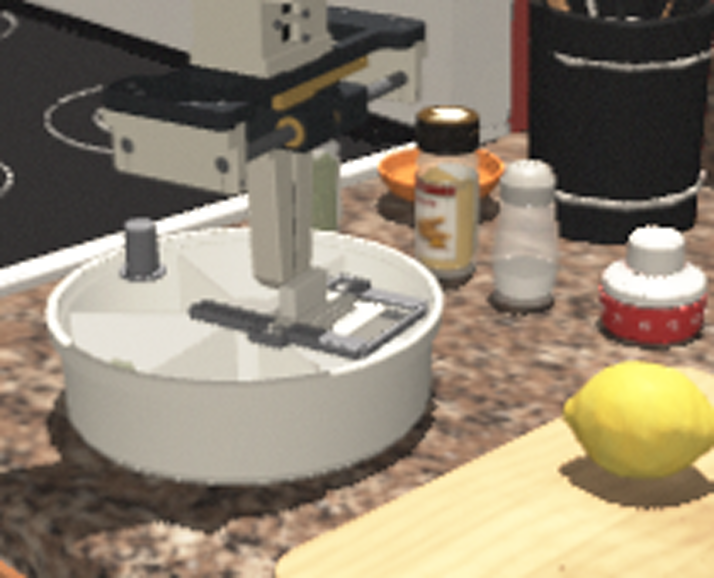

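>>> servo_tool --rows '[[[1,-4,0,0,0,0,0],[1,-8,0,0,0,0,0],[1,-11,0,0,0,0,0],[1,-14,0,0,0,0,0],[1,-14,0,0,0,0,0]]]'

```text
t: 16.87
tool_pos: [0.4971, -0.0891, 0.048]
orientation: [-0.005, 0.604, 0.797, 0.002]
force: [-2.3, 8.4, 5.4]
grip_width: 0.003
```

```bash
python3 chk.py 7
```

```text
[-2.53412463  8.09656727  4.76038019] [ 0.49717737 -0.08916162  0.04795202]
radial 0.028787434546009513 lat 0.0002949934589136354 16.9167
```

View pics/zz7.png

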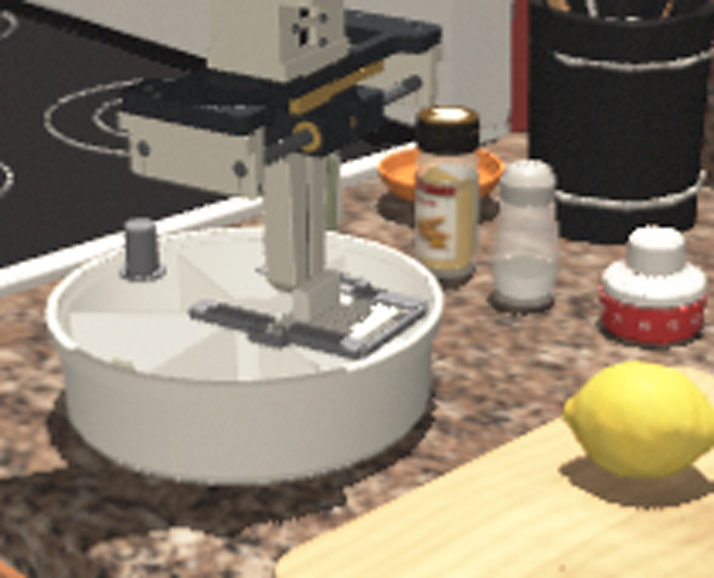

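>>> servo_tool --rows '[[[1,-3,0,0,0,0,0],[1,-6,0,0,0,0,0],[1,-9,0,0,0,0,0],[1,-11,0,0,0,0,0],[1,-11,0,0,0,0,0]]]'

```text
t: 17.33
tool_pos: [0.4999, -0.0988, 0.0479]
orientation: [-0.006, 0.603, 0.797, 0.002]
force: [-2.4, 10.6, 7.2]
grip_width: 0.005
```

```bash
python3 chk.py 8
```

```text
[-2.6679819  10.24909518  6.53283884] [ 0.49990267 -0.09879251  0.04788162]
radial 0.03879636421235361 lat 0.0003474336135928956 17.3833
```

View pics/zz8.png

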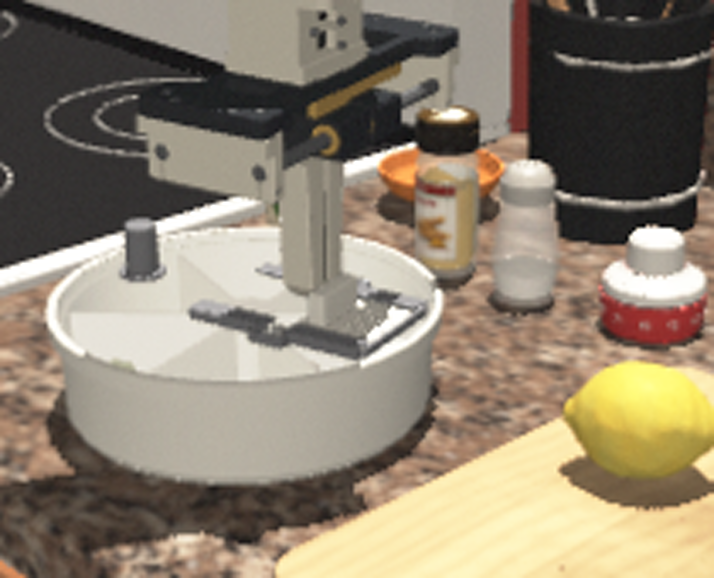

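>>> servo_tool --rows '[[[1,-4,0,0,0,0,0],[1,-7,0,0,0,0,0],[1,-7,0,0,0,0,0]]]'

```text
t: 17.63
tool_pos: [0.4998, -0.0987, 0.0478]
orientation: [-0.011, 0.602, 0.798, 0.005]
force: [-5.6, 19.1, 14.7]
grip_width: 0.005
```

>>> servo_tool --rows '[[[1,20,0,0,0,0,0],[1,50,0,0,0,0,0],[1,50,0,-30,0,0,0],[1,50,0,-70,0,0,0],[1,10,0,-110,0,0,0],[1,-30,0,-110,0,0,0],[1,-70,0,-110,0,0,0],[1,-100,0,-110,0,0,0]]]'

```text
t: 18.3
tool_pos: [0.5321, -0.2112, 0.1601]
orientation: [0.003, 0.604, 0.797, -0.0]
force: [1.1, -0.2, -0.4]
grip_width: 0.002
```

```bash
python3 chk.py 9
python3 - <<'E'
from h import *
p,im,d=snap('wrist','w15')
r=atd(p,[(287,200)],d)
E
```

```text
[ 2.36676184 -6.09286158  1.62879817] [ 0.53199591 -0.22218393  0.16032083]
radial 0.1662766374546538 lat -0.0017014744102097686 18.35
```

View pics/zz9.png

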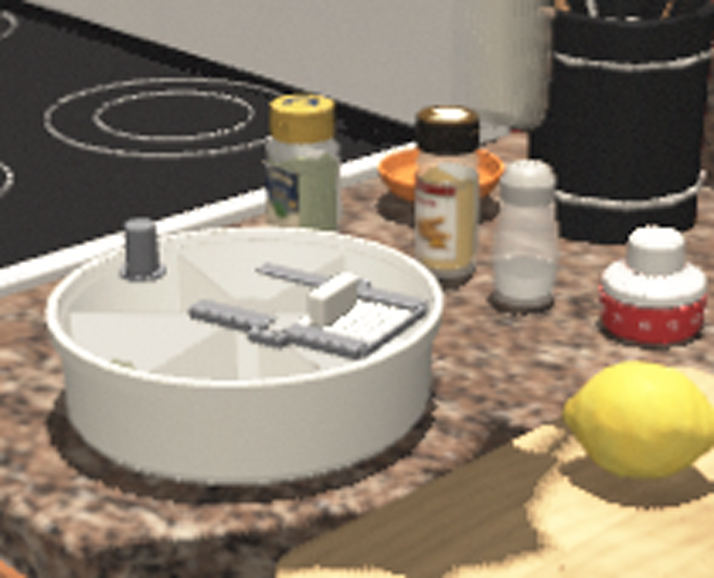

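View pics/w15.png

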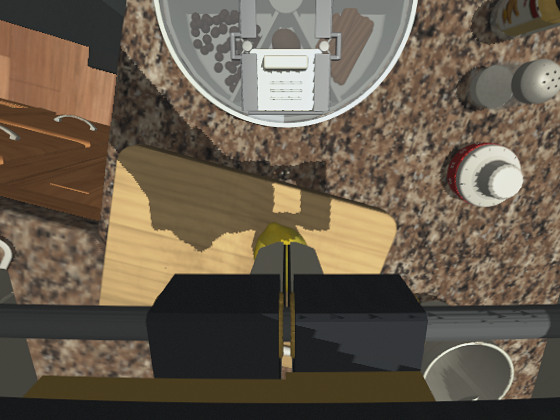

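Run:
```python
from h import *
p,im,d=load('w15')
c=np.array([.4892,-.0615]);u=np.array([np.cos(np.radians(-74.5)),np.sin(np.radians(-74.5))])
def rad(uv,z):
    a=atz(p,[uv],z)[0];return a.round(4),((a[:2]-c)@u).round(4)
print('ridge top',rad((286,62),.081),atd(p,[(286,62)],d))
print('knobside/nut',rad((285,38),.016))
print('o',get_obs()['force'],get_obs()['tool_pos'])
p2,i2,d2=snap('wrist','w16')
cv2.imwrite('pics/z30.png',cv2.resize(i2[0:130,220:360,::-1],None,fx=5,fy=4.5,interpolation=cv2.INTER_CUBIC))
```

```text
ridge top (array([ 0.5011, -0.1145,  0.081 ]), np.float64(0.0543)) [[ 0.50109762 -0.11444868  0.08063441]]
knobside/nut (array([ 0.4926, -0.0865,  0.016 ]), np.float64(0.025))
o [-0.30499914 -0.10946202  0.44169539] [ 0.53059009 -0.21810555  0.15950909]
```

View pics/z30.png

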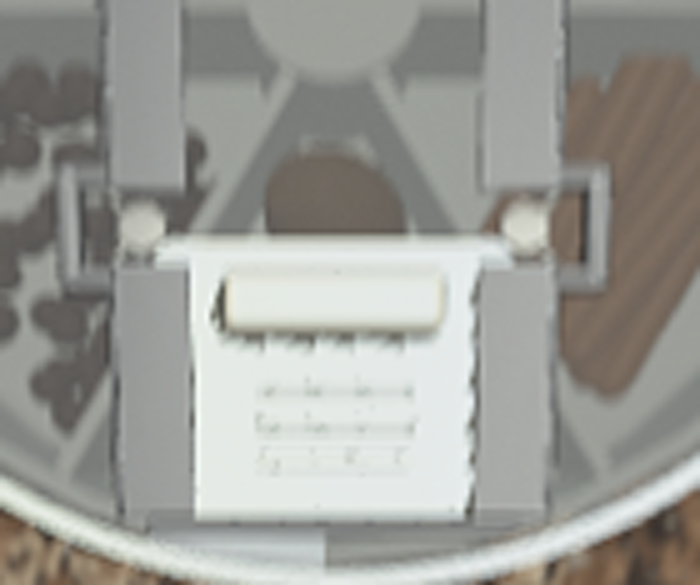

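```bash
python3 - <<'E'
from h import *
p,im,d=load('w16')
c=np.array([.4892,-.0615])
b=c+.066*np.array([np.cos(np.radians(-75)),np.sin(np.radians(-75))])
for z in (.012,.016,.022):
    for uv in [(220+335/5,155/4.5),(220+265/5,215/4.5),(220+405/5,215/4.5)]:
        a=atz(p,[uv],z)[0];print(z,a.round(4),np.linalg.norm(a[:2]-c).round(4),np.linalg.norm(a[:2]-b).round(4))
E
python3 chk.py 10
```

```text
0.012 [ 0.4916 -0.0776  0.012 ] 0.0163 0.0498
0.012 [ 0.4819 -0.0922  0.012 ] 0.0315 0.0411
0.012 [ 0.5073 -0.0854  0.012 ] 0.03 0.0399
0.016 [ 0.4919 -0.0784  0.016 ] 0.0171 0.049
0.016 [ 0.4823 -0.0928  0.016 ] 0.0321 0.0404
0.016 [ 0.5074 -0.0861  0.016 ] 0.0305 0.0392
0.022 [ 0.4922 -0.0796  0.022 ] 0.0184 0.0478
0.022 [ 0.4828 -0.0938  0.022 ] 0.0329 0.0393
0.022 [ 0.5074 -0.0871  0.022 ] 0.0314 0.0381
[-0.08466747 -0.07564576 -0.64414224] [ 0.53022323 -0.20990537  0.15800249]
radial 0.1539709152332853 lat -0.00012837817151115788 18.5
```

>>> servo_tool --rows '[[[1,0,0,-20,0,0,0],[1,0,0,-20,0,0,0],[1,0,0,-20,0,0,0],[1,0,0,-20,0,0,0]]]'

```text
t: 18.83
tool_pos: [0.5306, -0.2064, 0.1777]
orientation: [-0.0, 0.604, 0.797, 0.0]
force: [-0.2, -0.5, 0.1]
grip_width: 0.004
```

```bash
python3 -c "
from h import *
o=get_obs();print(o['force'],o['tool_pos'],o['t'])
print(finish_job())"
```

```text
[-0.22457423 -0.51634647  0.12796317] [ 0.53059477 -0.20644693  0.1776537 ] 18.8333
the job is handed in; nothing more can be done
None
```

The nutmeg is in the nutmeg compartment and the shutter is shut. I handed the job in at 18.8 s; no verdict was reported.

**What I did:** I turned the lid by its knob until the window stood over the nutmegs, within about 1–2° by the images. I then dropped the nutmeg through the window and pushed the ridge past the noses to its stop, where it did not move further at about 20 N.

**Last checks:**
- **Shutter:** the ridge sits 54.3 mm from the axis, where 54 mm is fully shut, and it stayed there after the push was released.
- **Nutmeg:** it rolled inward to about 30 mm from the axis. That is about 36 mm from the compartment's middle against the 40 mm limit, so it is inside but with little margin. I worked its centre out from its visible edges, first seen before the shutter was shut and then through the clear lid.
- **Other things:** the lemon, peeler and jars look unmoved in the scene pictures; I did not measure them.
- **Robot:** it was clear of everything, with about 0.5 N on the wrist.

**What disagreed:**
- **Finger length:** the real fingertips end about 23–25 mm short of the stated TCP.
- **First tries:** because of that, my first two tries at the knob closed above it without turning the lid. I corrected the height for everything after.

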